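Nest the emptied parts bins and put the full carton in them

TASK

Nest the three emptied parts bins where the big blue one stands, largest first: seat the yellow bin fully in the blue one, then the red bin fully in the yellow one with the two upright tabs at opposite ends. One of the three identical white cartons is still full: find it by lifting them, then stand it upright on the floor of the red bin, leaving the empty cartons standing where they were. Set everything down rather than dropping it, and leave the tape roll, stapler and scanner alone.

Things in the scene. Friction and masses are not known exactly. Their poses are not given: they have to be found in the camera images.
- large_bin_centre (a point): Largest bin, blue, open topped, no tab: 132 mm long (own x) by 106 mm wide (own y) at the rim, 60 mm high, walls and floor 4 mm thick; the walls draw in by 4 mm a side from rim to foot. 0.35 kg, loose on the table. This point is its centre, 30 mm above its underside; z up. The next bin seated in it stands 4 mm higher, on its floor, with about 4 mm of play all round (about 8 mm as it enters).
- medium_bin_centre (a point): Middle bin, yellow, open topped: 116 mm (own x) by 90 mm (own y) at the rim, otherwise made like the blue one (60 mm high, 4 mm walls and floor, same draft), about 0.12 kg, standing on the table. This point is its centre, 30 mm above its underside.
- medium_bin_tab (a point): Grip point of the yellow bin's upright tab, a plate 10 mm thick (own x), 40 mm wide (own y), rising 45 mm from the rim (60 to 105 mm above the underside) at the middle of the -x end. This point is in the tab, 88 mm above the underside and 59 mm from the bin's centre towards own -x.
- small_bin_centre (a point): Smallest bin, red, open topped: 100 mm (own x) by 74 mm (own y) at the rim, otherwise made like the others (60 mm high, 4 mm walls and floor, same draft); floor inside 84 by 58 mm; about 0.09 kg, standing on the table. This point is its centre, 30 mm above its underside.
- small_bin_tab (a point): Grip point of the red bin's upright tab, same plate as on the yellow bin but at the middle of the +x end: 88 mm above the underside, 51 mm from the bin's centre towards own +x.
- carton_a_centre (a point): Closed white carton with a grey lid seam, 64 mm (own x) by 46 mm (own y) by 90 mm tall, standing on its base; this point is its centre, 45 mm above its underside. One of three that look and are listed alike: one of them is full (0.36 to 0.54 kg), the other two are empty (0.05 to 0.08 kg); which one is full can only be felt by lifting.
- carton_b_centre (a point): Closed white carton with a grey lid seam, 64 mm (own x) by 46 mm (own y) by 90 mm tall, standing on its base; this point is its centre, 45 mm above its underside. One of three that look and are listed alike: one of them is full (0.36 to 0.54 kg), the other two are empty (0.05 to 0.08 kg); which one is full can only be felt by lifting.
- carton_c_centre (a point): Closed white carton with a grey lid seam, 64 mm (own x) by 46 mm (own y) by 90 mm tall, standing on its base; this point is its centre, 45 mm above its underside. One of three that look and are listed alike: one of them is full (0.36 to 0.54 kg), the other two are empty (0.05 to 0.08 kg); which one is full can only be felt by lifting.
- tape_roll: Bystander: roll of brown packing tape lying flat, 100 mm across, 48 mm high; origin at the centre of its underside.
- stapler: Bystander: black and steel stapler, 150 by 34 by 44 mm; origin under its middle.
- scanner: Bystander: grey and black hand scanner lying down, about 150 by 62 by 44 mm; origin under its handle.
There are look-alikes about, which are no part of the job. Of the things shaped like the part that bears small_bin_centre, the red one is meant. Leave any green or turquoise look-alike of the part that bears medium_bin_centre alone.

How it is judged:
By the outcome, as a careful person would: the job done as asked, in the order asked, and still so for the second after the job is handed in, with the robot touching nothing.
It also fails if it takes over 72 s, if anything falls off the work surface, if the arm or the gripper's body presses on something with over 40 N, if the wrist force passes 120 N, or if a joint passes its speed limit or range.

ROBOT

A 7-joint arm with a two-finger parallel gripper is mounted at the origin on the work surface. World frame = base frame: x ahead of the robot, y to its left, z up, the work surface at z = 0. Lengths are in m, angles in degrees, forces in N, time in s.
With the tool pointing down it reaches from about 0.425 to 0.875 m from the base axis. Payload 4.7 kg.
Tool frame: the origin (TCP) lies midway between the tips of the shut fingers; the grasp point (between the pads) lies env.grip_point_offset behind it (env.grip_point_offset is the distance from the TCP to the grasp point, in m); x points along the fingers, y is the direction in which the jaws open and shut, and the axes are right-handed (so a half turn about x gives the same grasp; the last joint's range is limited). The gripper opens to 87 mm and grips with 3 to 60 N. Pads are 19 mm wide; open, the fingers measure 117 mm over their backs; the gripper's body (75 mm by 190 mm) begins 51 mm behind the grasp point.
Start: joints at [76.152, 18.392, -4.016, 83.108, 1.295, 78.541, -3.26], TCP at [0.164, -0.629, 0.183] pointing down, gripper open.
Joint ranges: [-163.93, 163.93], [-17.29, 119.83], [-79.2, 71.16], [3.27, 140.29], [-89.18, 269.18], [5.43, 117.66], [-154.24, 154.24]. Speed limits (degrees/s): [147.25, 147.25, 180, 180, 180, 180, 180].

INTERFACE

Orientations are given as [roll, pitch, yaw] about the fixed x, y, z axes, in that order (R = Rz(yaw) Ry(pitch) Rx(roll)).
In Python, from cell import readout, read_camera, camera_params, sign_off, spot_in, pinpoint, env gives the robot as it stands.
- The arm moves only by the shell command python3 -m pendant 'ROWS' [OPENING] [FORCE]. ROWS is a JSON object of lists of equal length, an entry for each row: "xyz": the shift along the world's x, y, z in m, a list of three; "turn": the turn about the world's z in rad. A call has 1 to 10 rows; each row shifts and turns the pose as measured when the row begins; what a row does not reach is not made up. A row lasts 1/8 s, in which the tool goes at most 62.5 mm and 10.7 degrees, less where a joint would pass 70% of its speed; a pose out of reach is approached as far as the arm can. A call is refused whole if a number of a shift passes 0.0625 or a number of a turn 0.188, either way. A call with a gripper value outside its range is refused whole. OPENING is the opening, from 0 (shut) to 1 (fully open), set as the call begins (- or left out, the last holds). The fingers move at their own pace and stop on an object; FORCE is the grip in N (left out, the last holds). Time passes only in rows, so rows that do not move let the fingers close. It gives the time, the measured TCP pose, the force and the opening at its end, in the units of the state.
- readout.get_obs(): the state, without advancing time (a new reading comes with each control period).
- read_camera(name): name is "scene" or "top" or "wrist"; returns the picture (400x640x3 uint8, red, green, blue); there is no depth.
- camera_params(name): a dict with "fx", "fy", "cx", "cy" (pixels), "rvec" (rotation vector, rad) and "tvec" (3), from world to camera coordinates, as OpenCV has them; the wrist camera has in their place "hand_eye" (4x4, takes a point from camera to tool coordinates, whose origin is the TCP and whose axes are the tool frame's). Camera axes: x right, y down, z forward; pixel columns grow to the right and rows downward; lengths in m; the calibration is good to about 2 mm. A picture is of the moment at which its call begins: read the wrist's pose just before it. camera_params takes no time and is no camera call.
- sign_off(): hands the job in, once; it reports no verdict.
Trained networks look in the newest picture that a camera, given by its name, has taken for a name from the list of things; names that differ only in an ending like _2 or _b are one class to them, and where a whole thing is asked for, a point or a joint stands for the part that bears it (a point fixed in the world has none). Each returns a list of dicts, best first, with "score" (0 to 1); they miss things now and then, are a little off and sometimes report something else, mostly with a low value. They report only what shows in the picture. A call takes as long as a camera call. They do not tell look-alikes from the thing itself.
- spot_in(camera, name): "at" ([x, y, z] in m, in the coordinates of the camera as it stood for that picture, good to about 4 mm: the middle of the surface that is visible of it).
- pinpoint(camera, name): "at" ([x, y, z] in m, in the coordinates of the camera as it stood for that picture, good to about 4 mm: a listed point, or the origin of a listed thing).
The state is a dict: "time_s": time; "qpos": joint angles; "joint_velocities": joint speeds; "effort": joint torques, N m; "tool_pos": TCP position; "tool_rot": TCP orientation; "force": force on the tool from outside, world axes, zero at the start; "wrist_torque": the same for the moment, N m; "grip_width": finger opening in m.
Only numpy, scipy, OpenCV 4.12 (cv2) and the standard library are available. Lean on these libraries where they do the work, as an engineer would, in place of code of your own. Each camera call takes 0.05 s, during which the arm holds its last target.

## Working session

There is one attempt and no reset: what is moved stays moved. The work goes in short steps, Python scripts to look and compute and a shell command to move; the robot and the scene stay as the last step left them, time stands still between calls to the robot, and variables do not carry over. Pictures are saved under pics/ and viewed, and the job is handed in when it is done.

```bash
ls; mkdir -p pics; python3 - <<'E'
from cell import *
import cv2
o=readout.get_obs(); print(o)
print(env.grip_point_offset)
for n in ("scene","top","wrist"):
    im=read_camera(n); cv2.imwrite(f"pics/{n}0.png",cv2.cvtColor(im,cv2.COLOR_RGB2BGR)); print(n,camera_params(n))
E
```

```text
pics
{'time_s': 0.0, 'qpos': array([76.15339871, 18.4390185 , -4.01702638, 83.17459153,  1.29545076,
       78.54067651, -3.25810696]), 'joint_velocities': array([ 0.03802767, -0.01544666, -0.1248082 , -0.05333227,  0.07951583,
        0.08706021, -0.05292426]), 'effort': array([ 9.50255926e-04, -4.91294074e+01, -4.03361712e-01, -3.12526882e+01,
       -6.37930096e-02,  4.37905372e-02,  1.61596613e-04]), 'tool_pos': array([ 0.16424437, -0.62825929,  0.18206498]), 'tool_rot': array([-87.00379349,  89.89083873, 107.65595216]), 'force': array([ 1.36199053,  0.65773561, -0.28604036]), 'wrist_torque': array([ 0.01813046, -0.0145983 , -0.00262266]), 'grip_width': 0.08696097763922138}
0.0187
scene {'fx': 436.02077772859326, 'fy': 436.02077772859326, 'cx': 321.9813249309944, 'cy': 194.65812156743084, 'rvec': array([ 1.18847112,  2.1494408 , -1.07511983]), 'tvec': array([ 0.34376984, -0.20891063,  1.76576258])}
top {'fx': 389.4636046944528, 'fy': 389.4636046944528, 'cx': 318.5369696661502, 'cy': 194.5999392316759, 'rvec': array([ 2.16062844, -2.1957043 ,  0.11807077]), 'tvec': array([-0.02987803,  0.60699013,  1.08792642])}
wrist {'fx': 278.0977042325571, 'fy': 278.0977042325571, 'cx': 318.43680297805616, 'cy': 199.76672616771822, 'hand_eye': array([[ 3.41387511e-04, -3.05236880e-01,  9.52276394e-01,
        -2.01259952e-01],
       [ 9.99999610e-01, -6.71341635e-04, -5.73683866e-04,
        -7.59247430e-04],
       [ 8.14412265e-04,  9.52276219e-01,  3.05236531e-01,
        -8.41153703e-02],
       [ 0.00000000e+00,  0.00000000e+00,  0.00000000e+00,
         1.00000000e+00]])}
```

View pics/scene0.png

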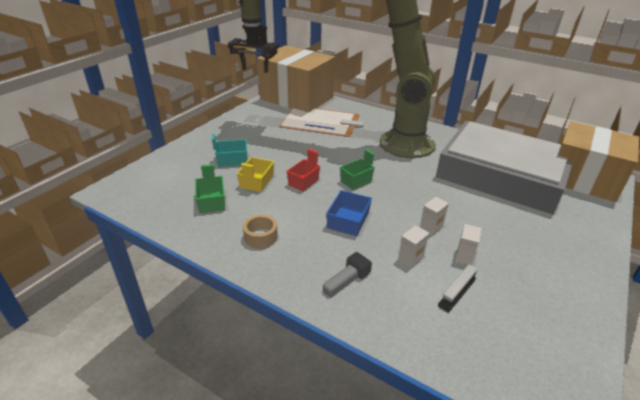

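View pics/top0.png

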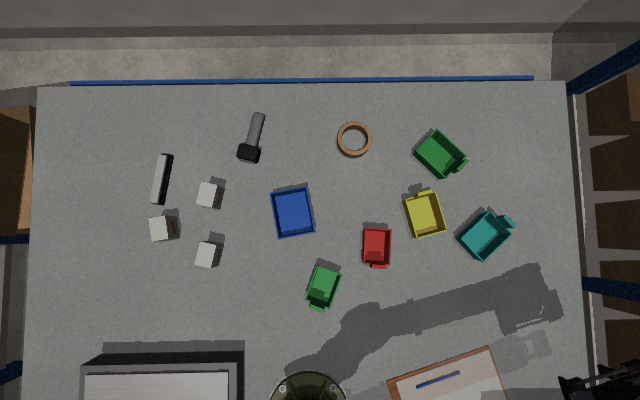

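View pics/wrist0.png

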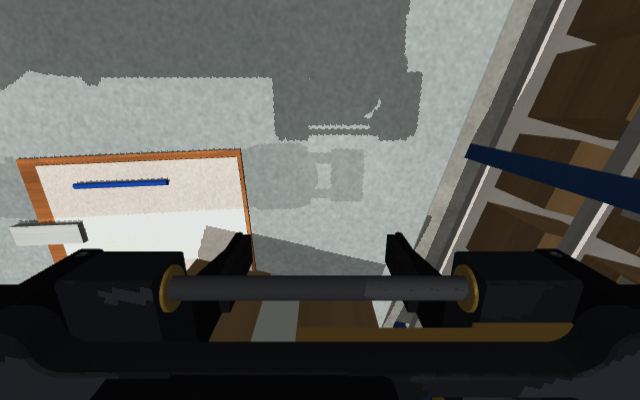

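```bash
cat > h.py <<'E'
from cell import *
import numpy as np, cv2
from scipy.spatial.transform import Rotation as R
from scipy.optimize import minimize
def save(im,name): cv2.imwrite(f"pics/{name}.png",cv2.cvtColor(im,cv2.COLOR_RGB2BGR))
def toolT(o):
    T=np.eye(4); T[:3,:3]=R.from_euler('xyz',o['tool_rot'],degrees=True).as_matrix(); T[:3,3]=o['tool_pos']; return T
def cam(name,o=None):
    p=camera_params(name); K=np.array([[p['fx'],0,p['cx']],[0,p['fy'],p['cy']],[0,0,1.]])
    if name=='wrist': W=np.linalg.inv(toolT(o)@p['hand_eye'])
    else:
        W=np.eye(4); W[:3,:3]=cv2.Rodrigues(np.array(p['rvec']))[0]; W[:3,3]=p['tvec']
    return K,W   # world->cam
def proj(P,K,W):
    c=P@W[:3,:3].T+W[:3,3]; u=c@K.T; return u[:,:2]/u[:,2:]
def toworld(at,W): return (np.linalg.inv(W)@np.r_[at,1])[:3]
def ray(px,K,W,z):
    d=W[:3,:3].T@np.linalg.inv(K)@np.r_[px,1]; c=-W[:3,:3].T@W[:3,3]; return c+d*(z-c[2])/d[2]
def box(lx,ly,z,cx=0): return np.array([[cx+sx*lx/2,sy*ly/2,z] for sx in(-1,1) for sy in(-1,1)])
def binparts(L,Wd,tab):
    # base-centred, z from underside
    b=np.vstack([box(L,Wd,.06),box(L-.008,Wd-.008,0)])
    parts=[b]
    if tab: parts.append(np.vstack([box(.01,.04,z,tab*(L/2+.001)) for z in(.06,.105)]))
    return parts
BINS={'blue':binparts(.132,.106,0),'yellow':binparts(.116,.09,-1),'red':binparts(.1,.074,1),
 'carton':[np.vstack([box(.064,.046,0),box(.064,.046,.09)])]}
def mask(im,kind):
    h=cv2.cvtColor(im,cv2.COLOR_RGB2HSV); H,S,V=[h[...,i].astype(int) for i in range(3)]
    if kind=='blue': m=(H>105)&(H<130)&(S>120)
    if kind=='yellow': m=(H>20)&(H<35)&(S>130)
    if kind=='red': m=((H<6)|(H>172))&(S>130)
    if kind=='carton': m=(S<45)&(V>150)
    return m.astype(np.uint8)
def sil(parts,p,K,W,shape,z0=0,s=4):
    c,sn=np.cos(p[2]),np.sin(p[2]); M=np.zeros((shape[0]*s,shape[1]*s),np.uint8)
    for P in parts:
        Q=np.c_[P[:,0]*c-P[:,1]*sn+p[0],P[:,0]*sn+P[:,1]*c+p[1],P[:,2]+z0]
        u=proj(Q,K,W); u=((u+.5)*s*8).astype(np.int32)
        cv2.fillConvexPoly(M,cv2.convexHull(u.reshape(-1,1,2)),1,shift=3,lineType=8)
    return M
def fit(kind,views,p0,z0=0,near=.12,m_=None):
    """views: list of (im,K,W). p0=(x,y,yaw). returns p,iou"""
    obs=[]
    for im,K,W in views:
        m=mask(im,kind) if m_ is None else m_
        roi=sil([np.vstack([box(2*near,2*near,0),box(2*near,2*near,.11)])],(p0[0],p0[1],0),K,W,m.shape,z0,1)
        obs.append(cv2.resize(m*roi,None,fx=4,fy=4,interpolation=cv2.INTER_NEAREST))
    def cost(p):
        t=0
        for (im,K,W),m in zip(views,obs):
            s=sil(BINS[kind],p,K,W,im.shape,z0); i=(s&m).sum(); t+=1-i/max(1,(s|m).sum())
        return t/len(views)
    best=None
    for dy in np.deg2rad([0] if len(p0)>3 else range(-180,180,30)):
        q=np.array([p0[0],p0[1],p0[2]+dy]); 
        r=minimize(cost,q,method='Nelder-Mead',options=dict(initial_simplex=q+np.array([[0,0,0],[.015,0,0],[0,.015,0],[0,0,.25]]),xatol=2e-4,fatol=1e-4,maxiter=120))
        if best is None or r.fun<best.fun: best=r
    return best.x,1-best.fun
E
python3 - <<'E'
from h import *
im=read_camera('top');K,W=cam('top')
for n in ['large_bin_centre','medium_bin_centre','medium_bin_tab','small_bin_centre','small_bin_tab','carton_a_centre','tape_roll','stapler','scanner']:
    print(n,[(np.round(toworld(d['at'],W),3),round(d['score'],2)) for d in pinpoint('top',n)])
for k,px in [('blue',(293,212)),('yellow',(424,215)),('red',(376,245)),('carton',(207,195)),('carton',(159,228)),('carton',(206,254))]:
    g=ray(px,K,W,.05); p,i=fit(k,[(im,K,W)],(g[0],g[1],0)); print(k,np.round(p[:2],4),np.rad2deg(p[2]).round(1),round(i,3))
print(readout.get_obs()['time_s'])
E
```

```text
large_bin_centre [(array([0.557, 0.036, 0.034]), 0.73), (array([0.515, 0.398, 0.051]), 0.41)]
medium_bin_centre [(array([ 0.479, -0.503,  0.034]), 0.68), (array([ 0.545, -0.337,  0.029]), 0.58), (array([ 0.72 , -0.391,  0.03 ]), 0.58), (array([0.447, 0.268, 0.043]), 0.32)]
medium_bin_tab [(array([ 0.675, -0.433,  0.086]), 0.97), (array([ 0.6  , -0.32 ,  0.083]), 0.57)]
small_bin_centre [(array([ 0.349, -0.047,  0.032]), 0.93), (array([ 0.461, -0.197,  0.033]), 0.9)]
small_bin_tab [(array([ 0.304, -0.029,  0.089]), 0.88), (array([ 0.409, -0.195,  0.085]), 0.79)]
carton_a_centre [(array([0.447, 0.265, 0.045]), 0.9)]
tape_roll [(array([ 0.771, -0.144, -0.   ]), 0.87), (array([0.604, 0.265, 0.045]), 0.51)]
stapler [(array([0.664, 0.413, 0.002]), 0.61)]
scanner [(array([0.8  , 0.145, 0.005]), 0.55), (array([ 0.543, -0.341,  0.029]), 0.55)]
blue [0.5566 0.0355] -170.2 0.969
yellow [ 0.5444 -0.3373] 194.3 0.937
red [ 0.4595 -0.1978] -184.4 0.951
carton [0.6077 0.2669] -194.7 0.378
carton [0.5183 0.3945] -176.5 0.311
carton [0.4447 0.272 ] -5.1 0.431
0.65
```

```bash
cat >> h.py <<'E'
def jaw(o):
    y=toolT(o)[:3,1]; return np.rad2deg(np.arctan2(y[1],y[0]))
def st():
    o=readout.get_obs(); print('t',round(o['time_s'],2),'tcp',o['tool_pos'].round(4),'jaw',round(jaw(o),2),'xdir',toolT(o)[:3,0].round(3),'F',o['force'].round(2),'w',round(o['grip_width'],4),'q7',o['qpos'].round(0)); return o
E
python3 - <<'E'
from h import *
o=st()
im=read_camera('top')
h=cv2.cvtColor(im,cv2.COLOR_RGB2HSV)
for (x,y) in [(207,190),(207,203),(159,225),(206,250),(180,210),(250,250)]: print(h[y,x])
cv2.imwrite('pics/crop0.png',cv2.cvtColor(cv2.resize(im[120:320,130:530],None,fx=2,fy=2,interpolation=cv2.INTER_CUBIC),cv2.COLOR_RGB2BGR))
E
```

```text
t 0.65 tcp [ 0.1645 -0.6289  0.1832] jaw -75.34 xdir [-0. -0. -1.] F [ 0.1   0.85 -0.08] w 0.087 q7 [76. 18. -4. 83.  1. 79. -3.]
[ 30  12 168]
[ 34  12 167]
[ 30  14 163]
[ 30   8 164]
[ 50   6 121]
[ 20   6 122]
```

View pics/crop0.png

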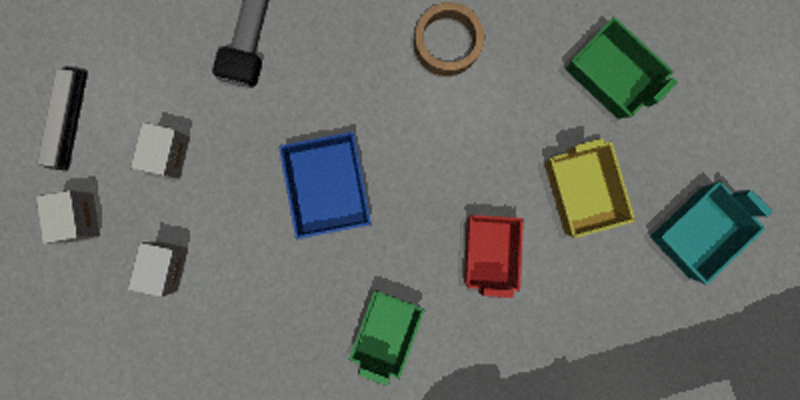

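Candidates in the top picture: the red bin (376,245) is the only red one. The yellow bin is at (424,215), and its look-alikes are green (438,155) and turquoise (486,235). Green (322,287) is the red bin's look-alike, and blue (293,212) is unique. The crop confirms yellow, with its tab to the far side, and red, with its tab to the near side.

```bash
python3 -m pendant '{"xyz":[[0.0486,0.034,0.002],[0.0486,0.034,0.002],[0.0486,0.034,0],[0.0486,0.034,0],[0.0486,0.034,0],[0.0486,0.034,0],[0.0486,0.034,0],[0.0486,0.034,0],[0.0486,0.034,0],[0,0,0]],"turn":[0.185,0.185,0.185,0.185,0.185,0.185,0.185,0.185,0.08,0]}' 1 20
python3 - <<'E'
from h import *
o=st(); im=read_camera('wrist'); save(im,'w1'); K,W=cam('wrist',o)
p,i=fit('yellow',[(im,K,W)],(.5444,-.3373,np.deg2rad(194.3),0)); print(p[:2],np.rad2deg(p[2]),i)
s=sil(BINS['yellow'],p,K,W,im.shape,0,1); c,_=cv2.findContours(s,cv2.RETR_EXTERNAL,cv2.CHAIN_APPROX_NONE); im=im.copy(); cv2.drawContours(im,c,-1,(255,0,255),1); save(im,'w1f')
E
```

```text
time_s: 1.95
tool_pos: [0.6107, -0.3111, 0.1886]
tool_rot: [61.3, 89.5, -13.0]
force: [-0.5, 0.0, -1.0]
grip_width: 0.0868
t 1.95 tcp [ 0.6107 -0.3111  0.1886] jaw 15.64 xdir [ 0.008 -0.002 -1.   ] F [-0.55  0.01 -0.95] w 0.0868 q7 [ 46.  25. -30.  77.  12.  81.  32.]
[ 0.54264666 -0.33653749] 194.64514571809966 0.9758472356976654
```

View pics/w1f.png

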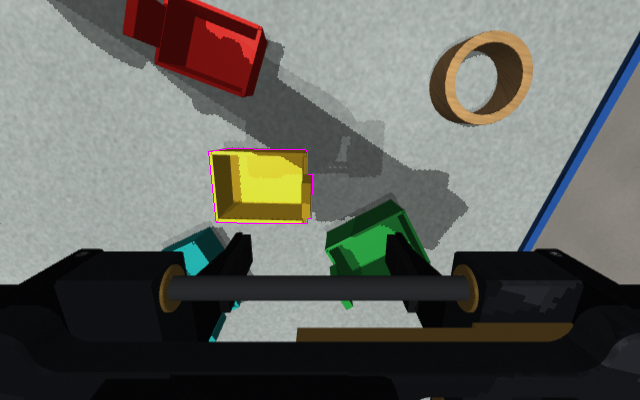

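```bash
python3 -m pendant '{"xyz":[[-0.0105,-0.0108,-0.03],[0,0,-0.03],[0,0,-0.02],[0,0,0]],"turn":[-0.02,0,0,0]}'
python3 -c "
from h import *
st()"
```

```text
time_s: 2.5
tool_pos: [0.5941, -0.332, 0.1074]
tool_rot: [16.7, 89.4, -59.6]
force: [0.1, 1.2, 0.1]
grip_width: 0.0871
t 2.5 tcp [ 0.5941 -0.332   0.1074] jaw 13.71 xdir [ 0.006 -0.01  -1.   ] F [0.05 1.17 0.12] w 0.0871 q7 [ 48.  27. -29.  84.  13.  73.  32.]
```

```bash
python3 -m pendant '{"xyz":[[0.006,0.01,0],[0,0,0],[0,0,0]],"turn":[0.014,0,0]}'
python3 -c "
from h import *
o=st(); im=read_camera('wrist'); save(im,'w2'); K,W=cam('wrist',o)
p,i=fit('yellow',[(im,K,W)],(.543,-.3368,np.deg2rad(194.5),0)); print(p[:2],np.rad2deg(p[2]),i)
"
```

```text
time_s: 2.88
tool_pos: [0.6023, -0.3221, 0.1108]
tool_rot: [26.1, 89.1, -49.3]
force: [-1.1, 0.2, 0.8]
grip_width: 0.0872
t 2.88 tcp [ 0.6023 -0.3221  0.1108] jaw 14.55 xdir [ 0.01  -0.012 -1.   ] F [-1.12  0.19  0.78] w 0.0872 q7 [ 47.  27. -29.  83.  14.  73.  31.]
[ 0.54231917 -0.33665444] 194.44977224078437 0.9617253948967193
```

View pics/w2.png

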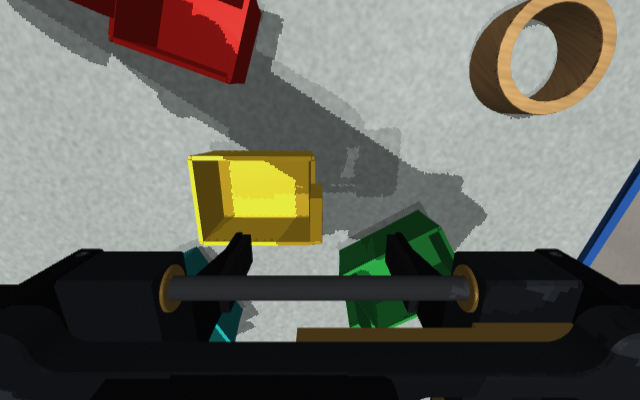

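```bash
python3 -m pendant '{"xyz":[[-0.002,0,-0.022],[0,0,-0.019],[0,0,0],[0,0,0]],"turn":[0,0,0,0]}' && python3 -m pendant '{"xyz":[[0,0,0],[0,0,0],[0,0,0],[0,0,0],[0,0,0]],"turn":[0,0,0,0,0]}' 0 25
python3 -c "
from h import *
o=st()"
```

```text
time_s: 3.42
tool_pos: [0.6019, -0.3222, 0.0706]
tool_rot: [31.0, 88.9, -44.4]
force: [-0.1, 0.7, 0.2]
grip_width: 0.0871
time_s: 4.05
tool_pos: [0.6031, -0.3227, 0.0727]
tool_rot: [33.0, 88.8, -42.4]
force: [0.2, 0.6, 0.6]
grip_width: 0.0447
t 4.05 tcp [ 0.6031 -0.3227  0.0727] jaw 14.58 xdir [ 0.016 -0.015 -1.   ] F [0.17 0.58 0.64] w 0.0447 q7 [ 47.  28. -29.  86.  15.  68.  31.]
```

```bash
python3 -m pendant '{"xyz":[[-0.0015,0,-0.002],[0,0,-0.001],[0,0,0],[0,0,0],[0,0,0]],"turn":[0,0,0,0,0]}'
python3 -c "
from h import *
o=st()"
```

```text
time_s: 4.68
tool_pos: [0.6013, -0.3227, 0.0693]
tool_rot: [33.0, 88.8, -42.5]
force: [0.3, -0.5, 0.2]
grip_width: 0.0016
t 4.67 tcp [ 0.6013 -0.3227  0.0693] jaw 14.57 xdir [ 0.016 -0.014 -1.   ] F [ 0.28 -0.47  0.19] w 0.0016 q7 [ 47.  28. -29.  86.  15.  68.  31.]
```

```bash

python3 -c "
from h import *
o=st(); im=read_camera('wrist'); save(im,'w3'); save(read_camera('top'),'t3'); K,W=cam('wrist',o)
p,i=fit('yellow',[(im,K,W)],(.543,-.3368,np.deg2rad(194.5),0)); print(p[:2],np.rad2deg(p[2]),i)
print([(np.round(toworld(d['at'],W),3),d['score']) for d in pinpoint('wrist','medium_bin_tab')])
"; python3 -c "
import cv2;a=cv2.imread('pics/t3.png')[120:300,330:530];cv2.imwrite('pics/t3c.png',cv2.resize(a,None,fx=4,fy=3))"
```

```text
t 4.67 tcp [ 0.6013 -0.3227  0.0693] jaw 14.57 xdir [ 0.016 -0.014 -1.   ] F [ 0.28 -0.47  0.19] w 0.0016 q7 [ 47.  28. -29.  86.  15.  68.  31.]
[ 0.54273058 -0.33629897] 195.06707579620445 0.8614781672484512
[(array([ 0.6  , -0.324,  0.088]), 0.79)]
```

View pics/w3.png

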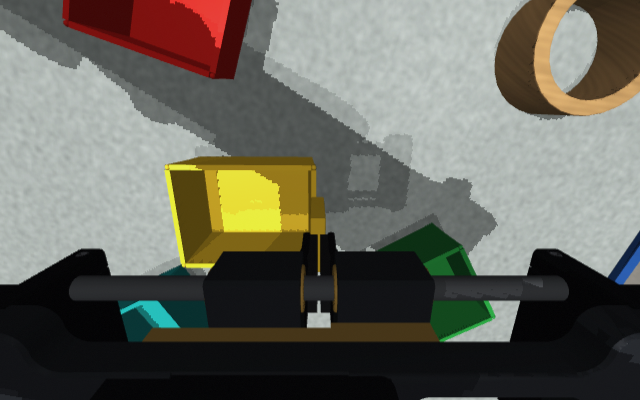

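View pics/t3c.png

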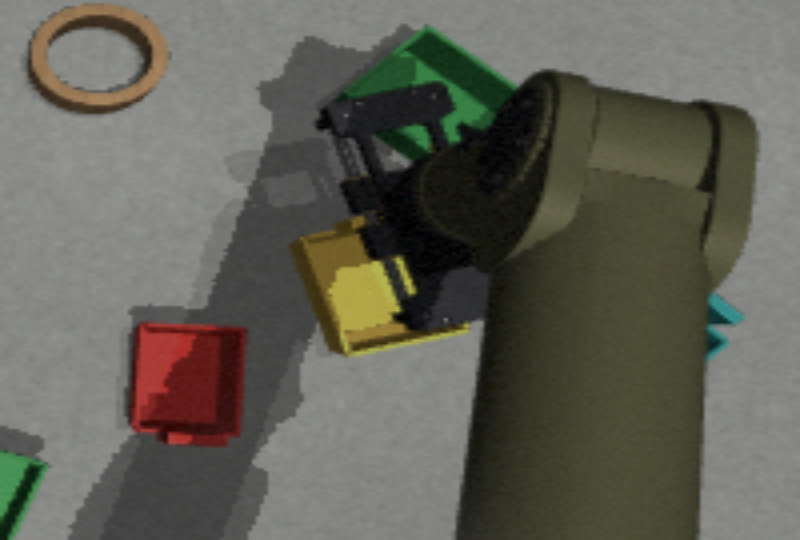

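```bash

python3 -c "
from h import *
o=st(); K,W=cam('wrist',o); Kt,Wt=cam('top')
p=(.5427,-.3366,np.deg2rad(194.5));c,s=np.cos(p[2]),np.sin(p[2])
P=BINS['yellow'][1];Q=np.c_[P[:,0]*c-P[:,1]*s+p[0],P[:,0]*s+P[:,1]*c+p[1],P[:,2]]
print(Q.round(3));print(proj(Q,K,W).round(0)); print(proj(Q,Kt,Wt).round(1))
T=toolT(o)
for d in (0,.0187,.04,.07):
  for z in (-.0095,.0095):
    q=(T@np.array([-d,0,z,1]))[:3][None]; print(d,z,q.round(3),proj(q,K,W).round(0),proj(q,Kt,Wt).round(0))
"
python3 -c "
import cv2;a=cv2.imread('pics/w3.png')[140:340,220:420];cv2.imwrite('pics/w3c.png',cv2.resize(a,None,fx=3,fy=3))"
```

```text
t 4.83 tcp [ 0.6013 -0.3227  0.0693] jaw 14.57 xdir [ 0.016 -0.014 -1.   ] F [ 0.56 -0.13 -0.52] w 0.0004 q7 [ 47.  28. -29.  86.  15.  68.  31.]
[[ 0.6   -0.301  0.06 ]
 [ 0.61  -0.34   0.06 ]
 [ 0.59  -0.304  0.06 ]
 [ 0.6   -0.342  0.06 ]
 [ 0.6   -0.301  0.105]
 [ 0.61  -0.34   0.105]
 [ 0.59  -0.304  0.105]
 [ 0.6   -0.342  0.105]]
[[324. 196.]
 [323. 241.]
 [311. 196.]
 [311. 241.]
 [326. 217.]
 [325. 272.]
 [310. 217.]
 [311. 272.]]
[[412.2 194.5]
 [425.8 190.7]
 [413.2 197.9]
 [426.9 194.2]
 [416.4 192.9]
 [430.6 189. ]
 [417.5 196.5]
 [431.7 192.5]]
0 -0.0095 [[ 0.599 -0.313  0.069]] [[319. 214.]] [[417. 194.]]
0 0.0095 [[ 0.604 -0.332  0.069]] [[319. 236.]] [[424. 193.]]
0.0187 -0.0095 [[ 0.599 -0.313  0.088]] [[319. 223.]] [[419. 194.]]
0.0187 0.0095 [[ 0.603 -0.332  0.088]] [[319. 247.]] [[426. 192.]]
0.04 -0.0095 [[ 0.598 -0.313  0.109]] [[319. 236.]] [[421. 193.]]
0.04 0.0095 [[ 0.603 -0.331  0.109]] [[319. 262.]] [[428. 191.]]
0.07 -0.0095 [[ 0.598 -0.312  0.139]] [[319. 260.]] [[424. 192.]]
0.07 0.0095 [[ 0.603 -0.331  0.139]] [[319. 290.]] [[431. 190.]]
```

View pics/w3c.png

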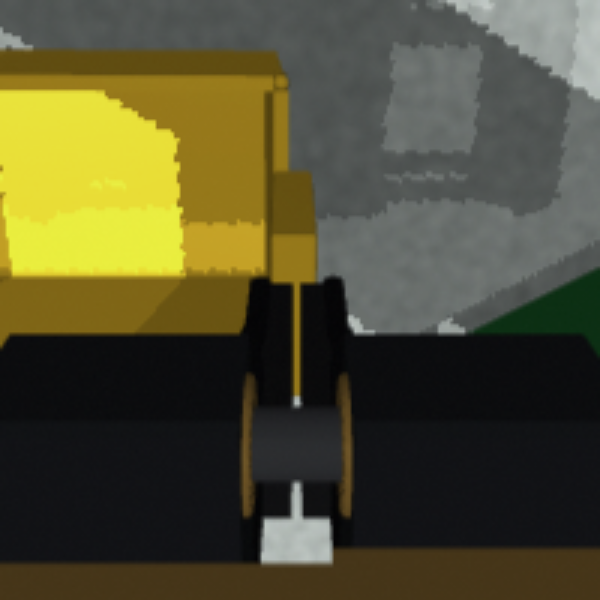

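```bash

python3 -c "
from h import *
im=read_camera('scene'); o=st(); K,W=cam('scene'); print(proj(o['tool_pos'][None],K,W), proj(o['tool_pos'][None]+[[0,0,.04]],K,W))
u=proj(o['tool_pos'][None],K,W)[0].astype(int)
a=im[u[1]-60:u[1]+40,u[0]-70:u[0]+70].copy(); save(cv2.resize(a,None,fx=5,fy=5,interpolation=cv2.INTER_CUBIC),'s4')"
```

```text
t 4.88 tcp [ 0.6013 -0.3226  0.0693] jaw 14.57 xdir [ 0.016 -0.014 -1.   ] F [0.31 0.12 0.54] w 0.0004 q7 [ 47.  28. -29.  86.  15.  68.  31.]
[[248.01847615 173.20463743]] [[247.02185024 162.92370809]]
```

View pics/s4.png

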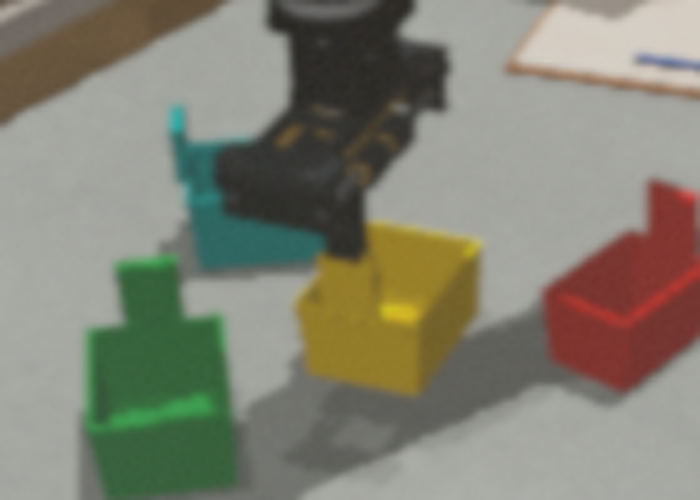

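```bash
python3 -m pendant '{"xyz":[[0,0,0.002],[0,0,0.001],[0,0,0],[0,0,0]],"turn":[0,0,0,0]}' 0.5; python3 -m pendant '{"xyz":[[-0.001,0,-0.012],[0,0,-0.013],[0,0,0]],"turn":[0,0,0]}' 
python3 -c "
from h import *
o=st(); save(read_camera('wrist'),'w5')
im=read_camera('scene');a=im[113:213,178:318];save(cv2.resize(a,None,fx=5,fy=5,interpolation=cv2.INTER_CUBIC),'s5')"
```

```text
time_s: 5.38
tool_pos: [0.6015, -0.3227, 0.0727]
tool_rot: [33.0, 88.8, -42.4]
force: [0.0, 0.7, -1.5]
grip_width: 0.0327
time_s: 5.75
tool_pos: [0.5995, -0.3225, 0.045]
tool_rot: [31.5, 88.9, -43.9]
force: [0.7, 0.5, -0.4]
grip_width: 0.0432
t 5.75 tcp [ 0.5995 -0.3225  0.045 ] jaw 14.57 xdir [ 0.014 -0.014 -1.   ] F [ 0.68  0.5  -0.39] w 0.0432 q7 [ 47.  29. -28.  88.  15.  66.  30.]
```

View pics/s5.png

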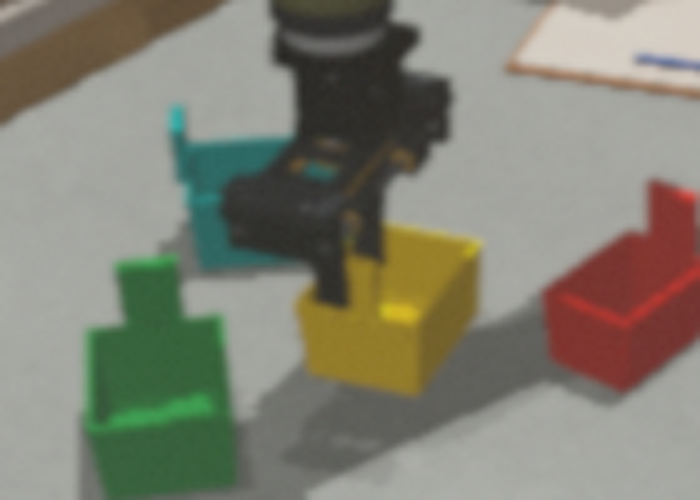

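View pics/w5.png

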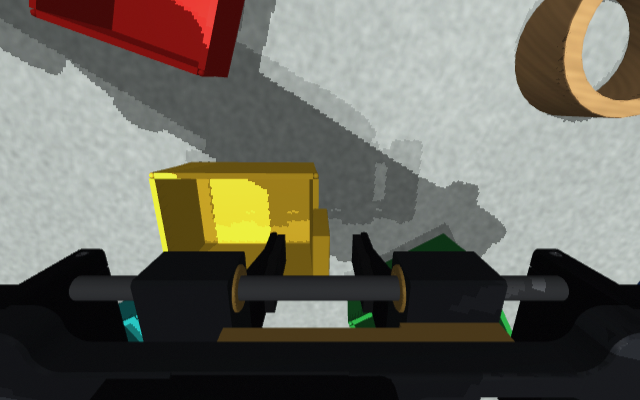

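```bash
python3 -m pendant '{"xyz":[[0,0,-0.002],[0,0,0],[0,0,0],[0,0,0],[0,0,0]],"turn":[0,0,0,0,0]}' 0 30
python3 -c "
from h import *
o=st()"
```

```text
time_s: 6.48
tool_pos: [0.6012, -0.3232, 0.0457]
tool_rot: [33.8, 88.6, -41.6]
force: [-0.7, 1.0, 0.5]
grip_width: 0.0098
t 6.47 tcp [ 0.6012 -0.3232  0.0457] jaw 14.56 xdir [ 0.018 -0.016 -1.   ] F [-0.66  0.95  0.49] w 0.0098 q7 [ 47.  29. -28.  88.  15.  66.  30.]
```

```bash
python3 -m pendant '{"xyz":[[0,0,0.02],[0,0,0.035],[0,0,0.035],[0.002,0.03,0],[0.002,0.05,0],[0.002,0.05,0],[0.002,0.05,0],[0.002,0.045,0],[0,0.02,0],[0,0,0]],"turn":[0,0,0,-0.02,-0.02,-0.02,-0.02,0,0,0]}'
python3 - <<'E'
from h import *
o=st(); im=read_camera('wrist'); save(im,'w6'); K,W=cam('wrist',o); print(proj(np.array([[.5566,.0355,.03]]),K,W))
st()
E
```

```text
time_s: 7.72
tool_pos: [0.6136, -0.0733, 0.1513]
tool_rot: [43.8, 87.8, -36.6]
force: [0.6, -0.9, -1.5]
grip_width: 0.0097
t 7.72 tcp [ 0.6136 -0.0733  0.1513] jaw 9.7 xdir [ 0.03  -0.023 -0.999] F [ 0.65 -0.93 -1.48] w 0.0097 q7 [ 33.  17. -35.  91.  12.  73.   5.]
[[279.78669461  75.8874917 ]]
t 7.78 tcp [ 0.6137 -0.0749  0.1513] jaw 9.59 xdir [ 0.03  -0.023 -0.999] F [-0.52 -1.2  -1.64] w 0.0098 q7 [ 33.  17. -35.  91.  12.  73.   5.]
```

View pics/w6.png

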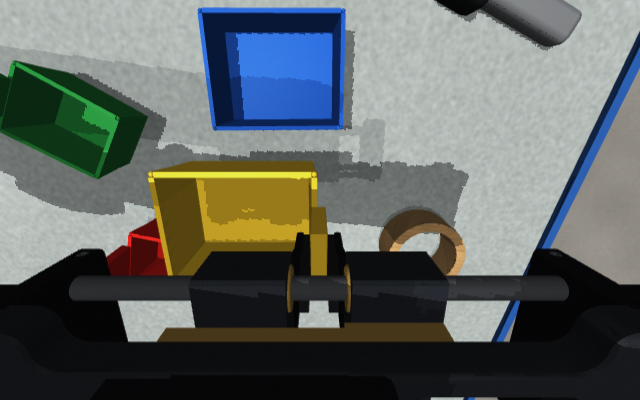

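```bash

python3 - <<'E'
from h import *
o=st(); im=read_camera('wrist'); save(im,'w7'); K,W=cam('wrist',o)
p,i=fit('blue',[(im,K,W)],(.5566,.0355,np.deg2rad(9.8),0)); print('blue',p[:2],np.rad2deg(p[2]),i)
m=mask(im,'yellow')*255
s=cv2.resize(im[150:300,130:340],None,fx=3.8,fy=3.8,interpolation=cv2.INTER_CUBIC); save(s,'w7c')
E
```

```text
t 7.78 tcp [ 0.6137 -0.0749  0.1513] jaw 9.59 xdir [ 0.03  -0.023 -0.999] F [-0.52 -1.2  -1.64] w 0.0098 q7 [ 33.  17. -35.  91.  12.  73.   5.]
blue [0.55497036 0.03533835] 10.026772287686864 0.987897740767664
```

View pics/w7c.png

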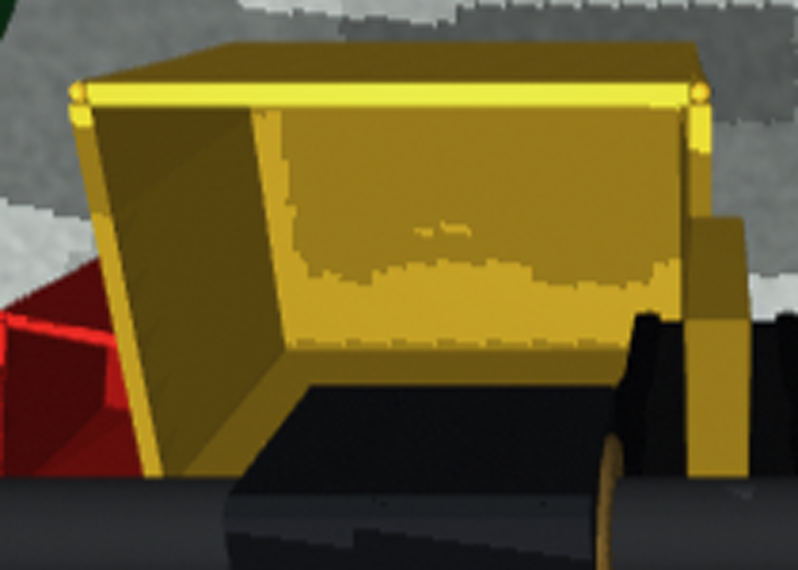

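```bash
cat >> h.py <<'E'
def pnp(own,px,o,guess=None):
    """own pts (mm, base-centred), wrist pixels -> bin pose in world"""
    K,W=cam('wrist',o); ok,rv,tv=cv2.solvePnP(np.array(own,float)/1000,np.array(px,float),K,None,flags=cv2.SOLVEPNP_SQPNP)
    ok,rv,tv=cv2.solvePnP(np.array(own,float)/1000,np.array(px,float),K,None,rv,tv,True,flags=cv2.SOLVEPNP_ITERATIVE)
    e=cv2.projectPoints(np.array(own,float)/1000,rv,tv,K,None)[0].reshape(-1,2)-np.array(px)
    T=np.eye(4);T[:3,:3]=cv2.Rodrigues(rv)[0];T[:3,3]=tv.ravel(); return np.linalg.inv(W)@T,e
E
python3 - <<'E'
from h import *
o=st()
own=[[58,-45,60],[-58,-45,60],[54,-41,0],[-54,-41,0],[-54,-20,105],[-64,-20,105]]
px=[[148.9,171.6],[316.3,171.6],[191.3,161],[312.9,161],[310.8,233.7],[327.1,233.7]]
px=np.array(px)-.5
T,e=pnp(own,px,o); print(T.round(4),e.round(1)); print('in tool',(np.linalg.inv(toolT(o))@T).round(4))
E
```

```text
t 7.83 tcp [ 0.6135 -0.0764  0.1509] jaw 9.46 xdir [ 0.03  -0.023 -0.999] F [-0.98 -0.8  -0.85] w 0.01 q7 [ 33.  17. -35.  91.  12.  73.   5.]
[[-9.870e-01  1.598e-01 -1.630e-02  5.549e-01]
 [-1.598e-01 -9.871e-01 -2.000e-04 -8.570e-02]
 [-1.610e-02  2.400e-03  9.999e-01  1.005e-01]
 [ 0.000e+00  0.000e+00  0.000e+00  1.000e+00]] [[-0.4  0.3]
 [ 0.6  0.5]
 [ 0.6 -0.3]
 [-0.6 -0.1]
 [-0.7 -0.2]
 [ 0.5 -0.2]]
in tool [[-0.0096  0.0255 -0.9996  0.0488]
 [-0.9999 -0.0046  0.0095 -0.0607]
 [-0.0043  0.9997  0.0255 -0.0018]
 [ 0.      0.      0.      1.    ]]
```

```bash
python3 -m pendant '{"xyz":[[0,0.03,0],[0,0.04,0],[0,0.035,0],[0,0.012,0],[0,0.003,0],[0,0,0]],"turn":[0.006,0.006,0,0,0,0]}'
python3 - <<'E'
from h import *
o=st(); im=read_camera('wrist'); save(im,'w8'); K,W=cam('wrist',o)
s=cv2.resize(im[100:300,130:340],None,fx=3,fy=3,interpolation=cv2.INTER_CUBIC); save(s,'w8c')
Tb=toolT(o)@np.array([[-.0096,.0255,-.9996,.0488],[-.9999,-.0046,.0095,-.0607],[-.0043,.9997,.0255,-.0018],[0,0,0,1]]); print(Tb.round(4), np.rad2deg(np.arctan2(Tb[1,0],Tb[0,0])))
st()
E
```

```text
time_s: 8.57
tool_pos: [0.6149, 0.0259, 0.1494]
tool_rot: [32.5, 87.6, -48.8]
force: [0.3, 0.1, -2.1]
grip_width: 0.0099
t 8.57 tcp [0.6149 0.0259 0.1494] jaw 8.71 xdir [ 0.027 -0.031 -0.999] F [ 0.28  0.08 -2.13] w 0.0099 q7 [ 25.  18. -38.  91.  13.  74.  -6.]
[[-0.989   0.1467 -0.0142  0.556 ]
 [-0.1469 -0.9892  0.0076  0.017 ]
 [-0.013   0.0095  0.9998  0.0993]
 [ 0.      0.      0.      1.    ]] -171.55163279835512
t 8.62 tcp [0.6149 0.0254 0.1494] jaw 8.68 xdir [ 0.027 -0.032 -0.999] F [ 0.33 -0.34 -0.92] w 0.0097 q7 [ 25.  18. -38.  91.  13.  74.  -6.]
```

View pics/w8c.png

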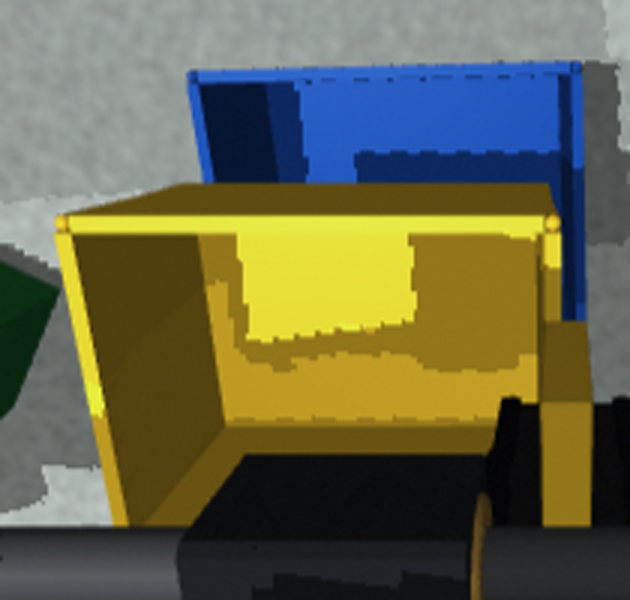

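```bash
python3 -m pendant '{"xyz":[[-0.001,0.011,0],[0,0.009,0],[0,0.001,-0.01],[0,0,-0.012],[0,0,0]],"turn":[0.014,0.012,0,0,0]}'
cat >> h.py <<'E'
TB=np.array([[-.0096,.0255,-.9996,.0488],[-.9999,-.0046,.0095,-.0607],[-.0043,.9997,.0255,-.0018],[0,0,0,1]])
def held(o,TB=TB):
    T=toolT(o)@TB; print('held',T[:3,3].round(4),'yaw',np.rad2deg(np.arctan2(T[1,0],T[0,0])).round(2),'tilt x,y-rows',T[2,:2].round(4)); return T
E
python3 - <<'E'
from h import *
o=st(); im=read_camera('wrist'); save(im,'w9'); K,W=cam('wrist',o); held(o)
s=cv2.resize(im[100:300,130:340],None,fx=3,fy=3,interpolation=cv2.INTER_CUBIC); save(s,'w9c')
st()
E
```

```text
time_s: 9.25
tool_pos: [0.6134, 0.0455, 0.1251]
tool_rot: [30.0, 87.6, -49.9]
force: [-0.1, -0.2, -0.7]
grip_width: 0.0094
t 9.25 tcp [0.6134 0.0455 0.1251] jaw 10.13 xdir [ 0.027 -0.032 -0.999] F [-0.07 -0.2  -0.66] w 0.0094 q7 [ 23.  19. -38.  93.  14.  71.  -8.]
held [0.5546 0.035  0.075 ] yaw -170.14 tilt x,y-rows [-0.0114  0.0106]
t 9.3 tcp [0.6138 0.0455 0.1257] jaw 10.12 xdir [ 0.028 -0.032 -0.999] F [-0.89 -0.1  -1.52] w 0.0096 q7 [ 23.  19. -38.  93.  14.  71.  -8.]
```

View pics/w9c.png

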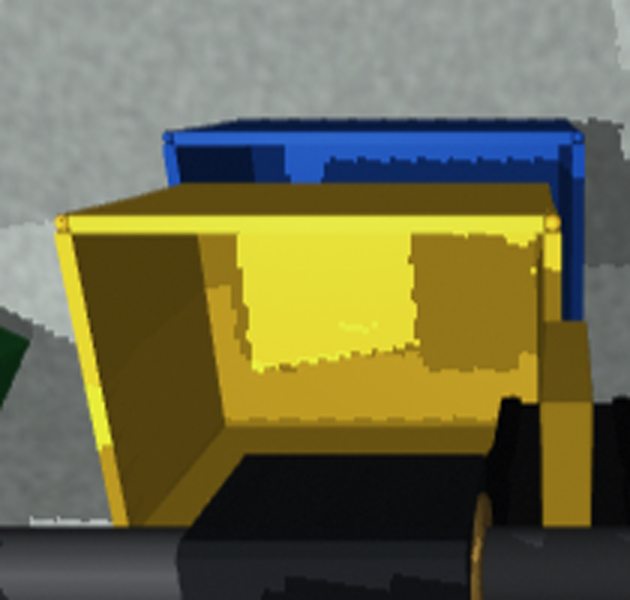

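```bash
python3 -m pendant '{"xyz":[[0.0005,0,-0.012],[0,0,-0.012],[0,0,-0.01],[0,0,0]],"turn":[0,0,0,0]}'
python3 - <<'E'
from h import *
o=st(); im=read_camera('wrist'); save(im,'w10'); K,W=cam('wrist',o); held(o)
s=cv2.resize(im[100:300,130:340],None,fx=3,fy=3,interpolation=cv2.INTER_CUBIC); save(s,'w10c')
st()
E
```

```text
time_s: 9.8
tool_pos: [0.6142, 0.0449, 0.0889]
tool_rot: [30.4, 87.6, -49.5]
force: [-0.2, -0.2, -1.3]
grip_width: 0.0096
t 9.8 tcp [0.6142 0.0449 0.0889] jaw 10.07 xdir [ 0.027 -0.032 -0.999] F [-0.17 -0.17 -1.34] w 0.0096 q7 [ 23.  21. -38.  95.  16.  68.  -9.]
held [0.5554 0.0345 0.0388] yaw -170.19 tilt x,y-rows [-0.0118  0.0107]
t 9.85 tcp [0.6146 0.045  0.0895] jaw 10.07 xdir [ 0.028 -0.032 -0.999] F [-0.05  0.76 -0.4 ] w 0.0099 q7 [ 23.  21. -38.  95.  16.  68.  -9.]
```

View pics/w10c.png

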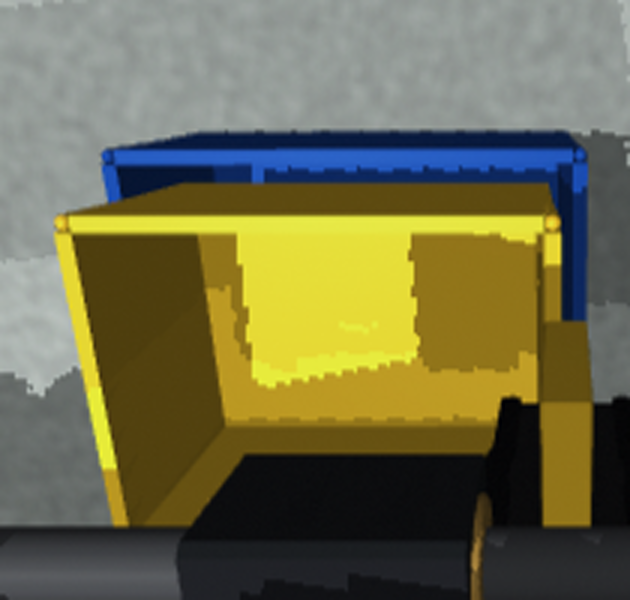

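```bash
python3 -m pendant '{"xyz":[[-0.0005,0.0005,-0.012],[0,0,-0.011],[0,0,-0.004],[0,0,0]],"turn":[0,0,0,0]}'
python3 - <<'E'
from h import *
o=st();held(o)
E
```

```text
time_s: 10.35
tool_pos: [0.6144, 0.0457, 0.061]
tool_rot: [32.3, 87.5, -47.6]
force: [-0.0, 0.0, -1.0]
grip_width: 0.0096
t 10.35 tcp [0.6144 0.0457 0.061 ] jaw 10.07 xdir [ 0.029 -0.032 -0.999] F [-0.03  0.04 -1.04] w 0.0096 q7 [ 22.  22. -37.  97.  17.  65. -10.]
held [0.5557 0.0353 0.0108] yaw -170.19 tilt x,y-rows [-0.0136  0.0108]
```

```bash
python3 -m pendant '{"xyz":[[-0.0003,0,-0.005],[0,0,-0.003],[0,0,0]],"turn":[0,0,0]}'
python3 - <<'E'
from h import *
o=st();held(o); im=read_camera('wrist'); save(im,'w11')
s=cv2.resize(im[100:300,130:340],None,fx=3,fy=3,interpolation=cv2.INTER_CUBIC); save(s,'w11c')
E
```

```text
time_s: 10.72
tool_pos: [0.6145, 0.0457, 0.053]
tool_rot: [33.3, 87.5, -46.7]
force: [0.4, 0.7, -1.4]
grip_width: 0.0095
t 10.72 tcp [0.6145 0.0457 0.053 ] jaw 10.07 xdir [ 0.03  -0.032 -0.999] F [ 0.39  0.69 -1.38] w 0.0095 q7 [ 22.  23. -37.  97.  17.  64. -10.]
held [0.5559 0.0353 0.0028] yaw -170.19 tilt x,y-rows [-0.0146  0.011 ]
```

View pics/w11c.png

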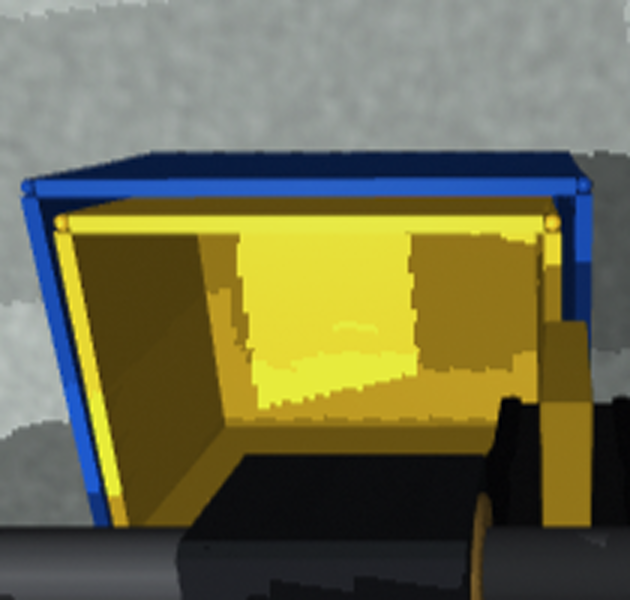

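```bash
python3 -m pendant '{"xyz":[[0,0,-0.003],[0,0,0]],"turn":[0,0]}'; python3 -m pendant '{"xyz":[[0,0,-0.002],[0,0,0]],"turn":[0,0]}'
```

```text
time_s: 11.02
tool_pos: [0.6158, 0.0457, 0.0514]
tool_rot: [35.4, 87.4, -44.5]
force: [-0.9, 0.0, 0.9]
grip_width: 0.0096
time_s: 11.28
tool_pos: [0.6166, 0.0456, 0.0505]
tool_rot: [36.7, 87.3, -43.3]
force: [-1.0, -0.4, 2.2]
grip_width: 0.0099
```

```bash
python3 -m pendant '{"xyz":[[-0.001,0,-0.002],[0,0,-0.001]],"turn":[0,0]}'; python3 -m pendant '{"xyz":[[0,0,0],[0,0,0],[0,0,0]],"turn":[0,0,0]}' 0.5
python3 - <<'E'
from h import *
o=st();held(o); im=read_camera('wrist'); save(im,'w12')
E
```

```text
time_s: 11.52
tool_pos: [0.6175, 0.045, 0.0496]
tool_rot: [38.7, 87.1, -41.3]
force: [-2.4, -0.6, 7.9]
grip_width: 0.01
time_s: 11.9
tool_pos: [0.6165, 0.0451, 0.0483]
tool_rot: [37.7, 87.2, -42.3]
force: [0.2, -0.2, -0.2]
grip_width: 0.0322
t 11.9 tcp [0.6165 0.0451 0.0483] jaw 10.03 xdir [ 0.036 -0.033 -0.999] F [ 0.19 -0.15 -0.24] w 0.0322 q7 [ 22.  23. -37.  98.  18.  63. -10.]
held [ 0.5582  0.0347 -0.0023] yaw -170.24 tilt x,y-rows [-0.0206  0.0133]
```

View pics/w12.png

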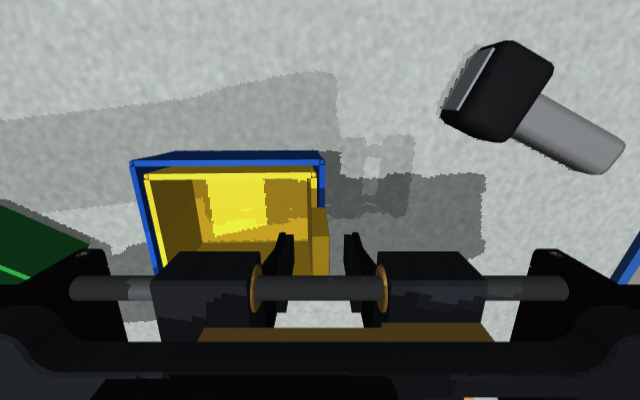

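```bash
python3 -m pendant '{"xyz":[[0,0,0.03],[0,0,0.04],[-0.02,-0.02,0.02],[-0.04,-0.045,0],[-0.04,-0.045,0],[-0.04,-0.045,0],[-0.03,-0.04,0],[-0.02,-0.025,0],[-0.01,-0.01,0],[0,0,0]],"turn":[0,0,0,-0.05,-0.05,-0.05,-0.05,-0.05,0,0]}' 0.6
python3 - <<'E'
from h import *
o=st(); im=read_camera('wrist'); save(im,'w13'); K,W=cam('wrist',o); 
p,i=fit('red',[(im,K,W)],(.4595,-.1978,np.deg2rad(175.6),0)); print(p[:2],np.rad2deg(p[2]),i)
st()
E
```

```text
time_s: 13.2
tool_pos: [0.4085, -0.1881, 0.1391]
tool_rot: [39.8, 87.2, -54.7]
force: [1.1, 0.7, 0.0]
grip_width: 0.052
t 13.2 tcp [ 0.4085 -0.1881  0.1391] jaw -4.51 xdir [ 0.028 -0.039 -0.999] F [1.07 0.71 0.04] w 0.052 q7 [ 48.  -6. -26. 115.  -1.  69.  18.]
[ 0.45725259 -0.19727973] 175.10558383767136 0.9786976897861943
t 13.25 tcp [ 0.4091 -0.1874  0.1391] jaw -4.44 xdir [ 0.028 -0.039 -0.999] F [-0.22  0.05  0.67] w 0.0522 q7 [ 48.  -6. -26. 115.  -1.  68.  18.]
```

View pics/w13.png

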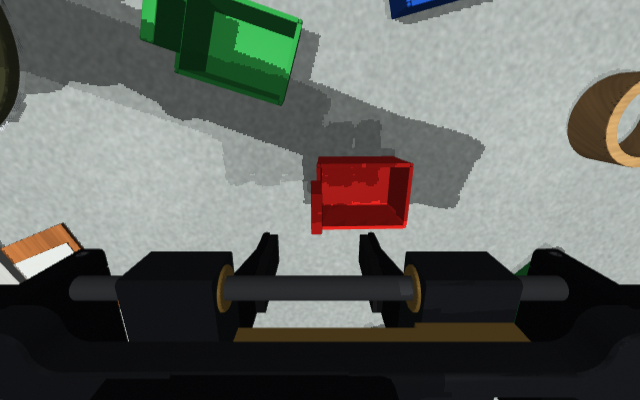

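```bash
python3 -m pendant '{"xyz":[[-0.001,-0.007,-0.02],[0,0,-0.03],[0,0,-0.015],[0,0,0]],"turn":[-0.006,0,0,0]}'
python3 - <<'E'
from h import *
o=st(); im=read_camera('wrist'); save(im,'w14'); K,W=cam('wrist',o)
p,i=fit('red',[(im,K,W)],(.4595,-.1978,np.deg2rad(175.6),0)); print(p[:2],np.rad2deg(p[2]),i)
st()
E
```

```text
time_s: 13.75
tool_pos: [0.4135, -0.1891, 0.0733]
tool_rot: [44.3, 87.2, -49.8]
force: [-0.1, -0.3, 0.9]
grip_width: 0.0523
t 13.75 tcp [ 0.4135 -0.1891  0.0733] jaw -4.09 xdir [ 0.032 -0.038 -0.999] F [-0.13 -0.34  0.9 ] w 0.0523 q7 [ 48.  -2. -27. 119.   1.  60.  16.]
[ 0.45693223 -0.19754344] 174.82025792568638 0.9162396372709468
t 13.8 tcp [ 0.414  -0.1893  0.074 ] jaw -4.09 xdir [ 0.033 -0.038 -0.999] F [ 0.64  0.37 -0.13] w 0.0516 q7 [ 48.  -2. -27. 119.   1.  60.  16.]
```

View pics/w14.png

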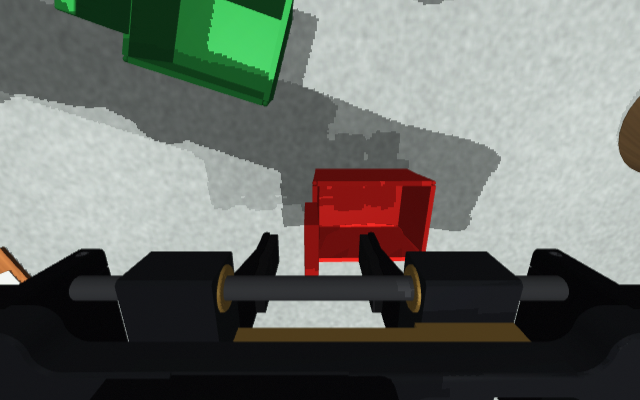

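```bash
python3 -m pendant '{"xyz":[[-0.006,-0.005,0],[-0.001,0,-0.012],[0,0,-0.014],[0,0,0]],"turn":[-0.008,0,0,0]}'
python3 - <<'E'
from h import *
o=st(); im=read_camera('wrist'); save(im,'w15')
st()
E
```

```text
time_s: 14.3
tool_pos: [0.408, -0.1953, 0.0483]
tool_rot: [45.9, 86.9, -48.7]
force: [0.1, -0.1, -0.3]
grip_width: 0.0518
t 14.3 tcp [ 0.408  -0.1953  0.0483] jaw -4.58 xdir [ 0.036 -0.041 -0.999] F [ 0.12 -0.14 -0.25] w 0.0518 q7 [ 48.  -0. -27. 121.   1.  57.  16.]
t 14.35 tcp [ 0.4085 -0.1955  0.0489] jaw -4.57 xdir [ 0.036 -0.041 -0.998] F [ 0.04 -0.21  0.64] w 0.0525 q7 [ 48.  -0. -27. 121.   1.  57.  16.]
```

View pics/w15.png

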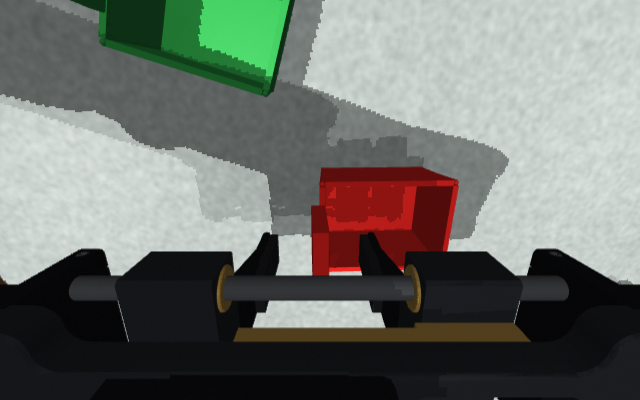

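```bash
python3 -m pendant '{"xyz":[[-0.0005,0,-0.003],[0,0,0],[0,0,0],[0,0,0],[0,0,0],[0,0,0]],"turn":[0,0,0,0,0,0]}' 0 30
python3 - <<'E'
from h import *
st()
E
```

```text
time_s: 15.1
tool_pos: [0.4086, -0.1957, 0.0464]
tool_rot: [46.8, 86.8, -47.8]
force: [-0.3, 0.6, -0.6]
grip_width: 0.0096
t 15.1 tcp [ 0.4086 -0.1957  0.0464] jaw -4.56 xdir [ 0.038 -0.042 -0.998] F [-0.32  0.6  -0.62] w 0.0096 q7 [ 48.  -0. -27. 121.   2.  56.  16.]
```

```bash
python3 -m pendant '{"xyz":[[0,0,0.015],[0,0,0.035],[0,0.01,0.035],[0.015,0.03,0],[0.025,0.04,0],[0.025,0.04,0],[0.012,0.03,0],[0.003,0.012,0],[0,0,0]],"turn":[0,0,0,0.05,0.05,0.05,0.05,0.03,0]}'
python3 - <<'E'
from h import *
o=st(); im=read_camera('wrist'); save(im,'w16'); K,W=cam('wrist',o)
st()
s=cv2.resize(im[60:320,200:520],None,fx=2.3,fy=2.3,interpolation=cv2.INTER_CUBIC); save(s,'w16c')
E
```

```text
time_s: 16.23
tool_pos: [0.4913, -0.0301, 0.1425]
tool_rot: [48.4, 86.3, -32.8]
force: [-0.3, -0.5, -0.2]
grip_width: 0.01
t 16.23 tcp [ 0.4913 -0.0301  0.1425] jaw 8.87 xdir [ 0.054 -0.035 -0.998] F [-0.31 -0.49 -0.22] w 0.01 q7 [ 38.  -1. -38. 110.   2.  68.   8.]
t 16.27 tcp [ 0.4912 -0.0309  0.1425] jaw 8.78 xdir [ 0.054 -0.035 -0.998] F [-0.11  1.14 -1.09] w 0.01 q7 [ 38.  -1. -38. 110.   2.  68.   8.]
```

View pics/w16.png

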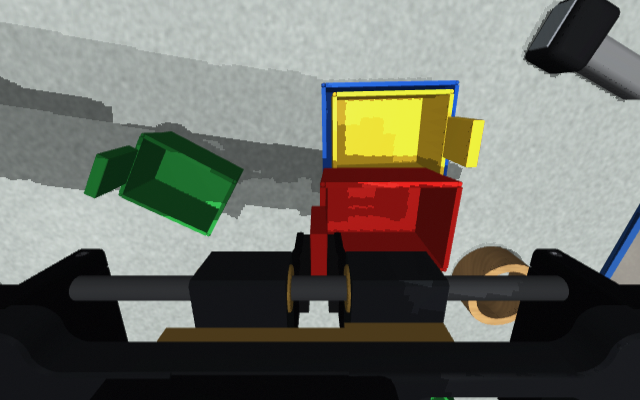

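View pics/w16c.png

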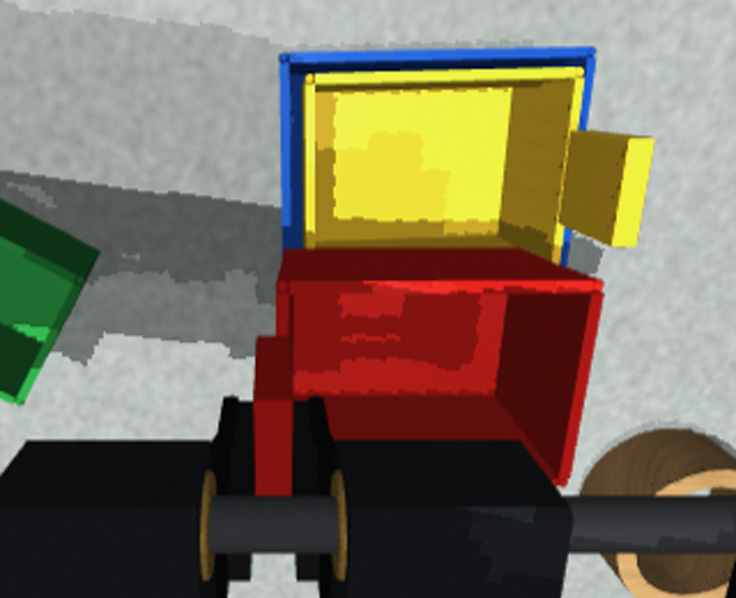

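```bash
cat >> h.py <<'E'
YOWN=[[58,-45,60],[-58,-45,60],[-54,-20,105],[-64,-20,105],[-54,20,105],[-64,20,105]]
ROWN=[[50,-37,60],[-50,-37,60],[46,-33,0],[-46,-33,0],[56,-20,105],[46,-20,105]]
def show(n,T,e): print(n,T[:3,3].round(4),'yaw',np.rad2deg(np.arctan2(T[1,0],T[0,0])).round(2),'tilt',T[2,:2].round(4),'err',np.abs(e).max().round(2))
E
python3 - <<'E'
from h import *
o=st()
f=lambda L:np.array(L)/2.3+[200,60]-.5
T,e=pnp(YOWN,f([[306,76],[582,70],[627,137],[653,140],[613,245],[636,245]]),o); show('yel',T,e)
T,e=pnp(ROWN,f([[279,285],[602,285],[284,250],[515,250],[253,400],[291,400]]),o); show('red',T,e)
print(repr((np.linalg.inv(toolT(o))@T).round(4)))
# fit yellow/blue with top camera too
im=read_camera('top'); save(im,'t16');K,W=cam('top')
E
python3 -c "
import cv2;a=cv2.imread('pics/t16.png')[150:270,250:450];cv2.imwrite('pics/t16c.png',cv2.resize(a,None,fx=4,fy=4,interpolation=cv2.INTER_CUBIC))"
```

```text
t 16.27 tcp [ 0.4912 -0.0309  0.1425] jaw 8.78 xdir [ 0.054 -0.035 -0.998] F [-0.11  1.14 -1.09] w 0.01 q7 [ 38.  -1. -38. 110.   2.  68.   8.]
yel [0.556  0.0327 0.0012] yaw -170.01 tilt [0.0333 0.0197] err 1.12
red [ 0.543  -0.0231  0.0937] yaw -171.52 tilt [-0.0456  0.001 ] err 1.25
array([[-0.0024,  0.0414, -0.9991,  0.0511],
       [-1.    , -0.0052,  0.0021,  0.0499],
       [-0.0051,  0.9991,  0.0414, -0.0019],
       [ 0.    ,  0.    ,  0.    ,  1.    ]])
```

View pics/t16c.png

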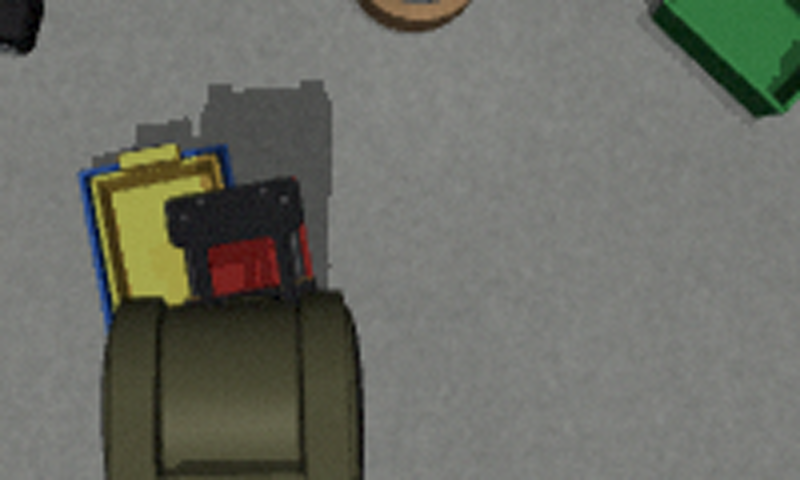

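```bash
python3 - <<'E'
from h import *
o=st(); K,W=cam('wrist',o)
f=lambda L:np.array(L)/2.3+[200,60]-.5
a,b=[ray(p,K,W,.064)[:2] for p in f([[306,76],[582,70]])]
d=b-a; n=np.array([d[1],-d[0]])/np.linalg.norm(d); print(a,b,np.linalg.norm(d),np.rad2deg(np.arctan2(d[1],d[0])),(a+b)/2+n*.045)
a,b=[ray(p,K,W,.06)[:2] for p in f([[282,55],[594,48]])]
d=b-a; n=np.array([d[1],-d[0]])/np.linalg.norm(d); print('blue',np.linalg.norm(d),np.rad2deg(np.arctan2(d[1],d[0])),(a+b)/2+n*.053)
t=[ray(p,K,W,.109)[:2] for p in f([[627,137],[653,140],[613,245],[636,245]])]; print('tab',np.mean(t,0), np.mean(t,0)-.059*np.array([np.cos(np.deg2rad(9.9)),np.sin(np.deg2rad(9.9))]))
E
```

```text
t 16.32 tcp [ 0.491  -0.0315  0.1423] jaw 8.71 xdir [ 0.053 -0.035 -0.998] F [ 0.34 -1.23 -1.16] w 0.0097 q7 [ 38.  -1. -38. 110.   2.  68.   8.]
[0.49237164 0.06776627] [0.6042196  0.08721043] 0.11352550281370592 9.861997185586873 [0.55600302 0.03315331]
blue 0.1286717771019229 9.965679457006777 [0.55432453 0.03315328]
tab [0.61387096 0.04498232] [0.55574951 0.0348385 ]
```

```bash
python3 -m pendant '{"xyz":[[0.002,0.025,0.006],[0.002,0.025,0.006],[0.005,0.006,0],[0.005,0,0],[0,0,0]],"turn":[0.013,0.013,0,0,0]}'
cat >> h.py <<'E'
TR=np.array([[-0.0024,  0.0414, -0.9991,  0.0511],       [-1.    , -0.0052,  0.0021,  0.0499],       [-0.0051,  0.9991,  0.0414, -0.0019],       [ 0.    ,  0.    ,  0.    ,  1.    ]])
E
python3 - <<'E'
from h import *
o=st(); im=read_camera('wrist'); save(im,'w17'); T=held(o,TR); print('mid',(T@[0,0,.03,1])[:2])
s=cv2.resize(im[60:320,200:520],None,fx=2.3,fy=2.3,interpolation=cv2.INTER_CUBIC); save(s,'w17c')
E
```

```text
time_s: 16.95
tool_pos: [0.504, 0.0158, 0.1537]
tool_rot: [44.0, 86.3, -36.7]
force: [-0.7, -0.3, -0.3]
grip_width: 0.0099
t 16.95 tcp [0.504  0.0158 0.1537] jaw 9.35 xdir [ 0.051 -0.038 -0.998] F [-0.75 -0.33 -0.31] w 0.0099 q7 [ 35.   1. -41. 107.   3.  70.   1.]
held [0.5555 0.0238 0.1048] yaw -170.95 tilt x,y-rows [-0.0423  0.0044]
mid [0.55426858 0.02371282]
```

View pics/w17c.png

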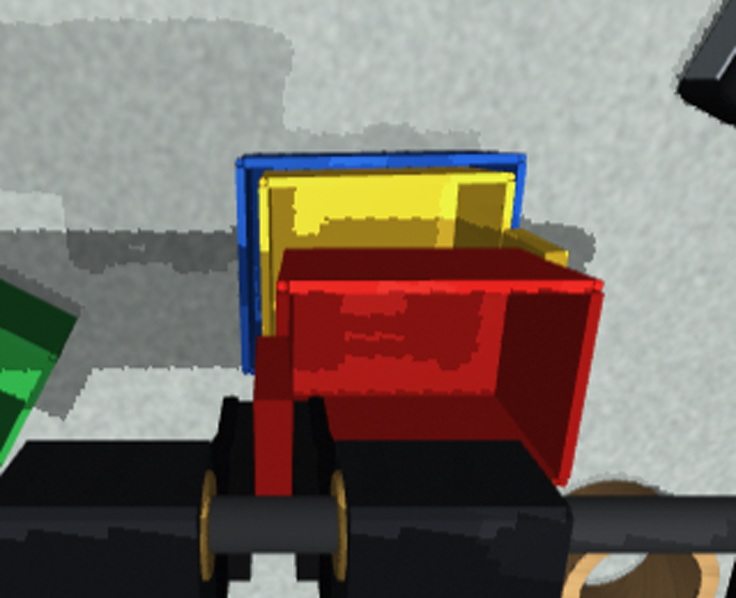

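```bash
python3 -m pendant '{"xyz":[[0.0017,0.0095,0],[0,0.001,-0.012],[0,0,-0.014],[0,0,0]],"turn":[0.014,0,0,0]}'
python3 - <<'E'
from h import *
o=st(); im=read_camera('wrist'); save(im,'w18'); T=held(o,TR); print('mid',(T@[0,0,.03,1])[:2])
s=cv2.resize(im[60:320,200:520],None,fx=2.3,fy=2.3,interpolation=cv2.INTER_CUBIC); save(s,'w18c'); st()
E
```

```text
time_s: 17.5
tool_pos: [0.5044, 0.0258, 0.1246]
tool_rot: [42.4, 86.4, -37.6]
force: [0.2, 0.2, -0.4]
grip_width: 0.0096
t 17.5 tcp [0.5044 0.0258 0.1246] jaw 10.11 xdir [ 0.049 -0.038 -0.998] F [ 0.21  0.17 -0.37] w 0.0096 q7 [ 34.   3. -42. 109.   5.  67.  -0.]
held [0.5557 0.0345 0.0756] yaw -170.19 tilt x,y-rows [-0.0396  0.0042]
mid [0.55450265 0.03437783]
t 17.55 tcp [0.5049 0.0258 0.1252] jaw 10.1 xdir [ 0.05  -0.038 -0.998] F [ 0.66 -0.65 -0.65] w 0.01 q7 [ 34.   3. -42. 109.   5.  67.  -0.]
```

View pics/w18c.png

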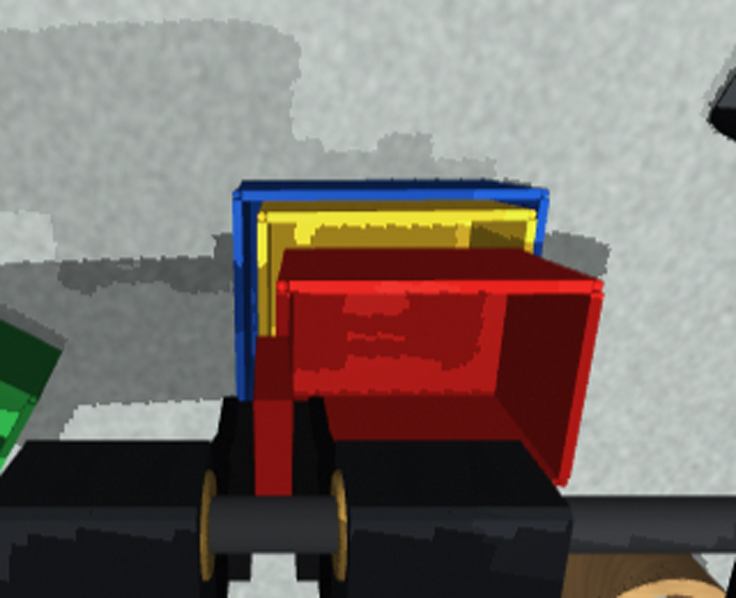

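```bash
cat >> h.py <<'E'
def edge(px2,z,half,o):
    K,W=cam('wrist',o); a,b=[ray(np.array(p),K,W,z)[:2] for p in px2]; d=b-a; n=np.array([d[1],-d[0]])/np.linalg.norm(d)
    print('len',np.linalg.norm(d).round(4),'ang',np.rad2deg(np.arctan2(d[1],d[0])).round(2),'c',((a+b)/2+n*half).round(4))
E
python3 - <<'E'
from h import *
o=st(); o['tool_pos']=np.array([.5044,.0258,.1246]); f=lambda L:np.array(L)/2.3+[200,60]-.5
edge(f([[258,211],[537,209]]),.064,.045,o); edge(f([[233,190],[549,190]]),.06,.053,o)
E
```

```text
t 17.55 tcp [0.5049 0.0258 0.1252] jaw 10.1 xdir [ 0.05  -0.038 -0.998] F [ 0.66 -0.65 -0.65] w 0.01 q7 [ 34.   3. -42. 109.   5.  67.  -0.]
len 0.1146 ang 10.01 c [0.5564 0.0367]
len 0.1303 ang 9.68 c [0.5541 0.0357]
```

```bash
python3 -m pendant '{"xyz":[[0.001,0.001,-0.008],[0,0,-0.01],[0,0,-0.008],[0,0,0]],"turn":[0,0,0,0]}'
python3 - <<'E'
from h import *
o=st(); im=read_camera('wrist'); save(im,'w19'); T=held(o,TR); print('mid',(T@[0,0,.03,1])[:2])
s=cv2.resize(im[60:320,200:520],None,fx=2.3,fy=2.3,interpolation=cv2.INTER_CUBIC); save(s,'w19c'); st()
E
```

```text
time_s: 18.05
tool_pos: [0.5061, 0.0267, 0.0975]
tool_rot: [43.1, 86.4, -36.9]
force: [-0.6, 0.1, -0.5]
grip_width: 0.0099
t 18.05 tcp [0.5061 0.0267 0.0975] jaw 10.09 xdir [ 0.05  -0.038 -0.998] F [-0.57  0.13 -0.55] w 0.0099 q7 [ 33.   5. -42. 111.   7.  63.  -2.]
held [0.5575 0.0353 0.0486] yaw -170.21 tilt x,y-rows [-0.0409  0.0045]
mid [0.55623411 0.03526092]
t 18.1 tcp [0.5065 0.0267 0.0979] jaw 10.09 xdir [ 0.051 -0.038 -0.998] F [ 0.35 -0.75 -0.53] w 0.01 q7 [ 33.   5. -42. 111.   6.  63.  -2.]
```

View pics/w19c.png

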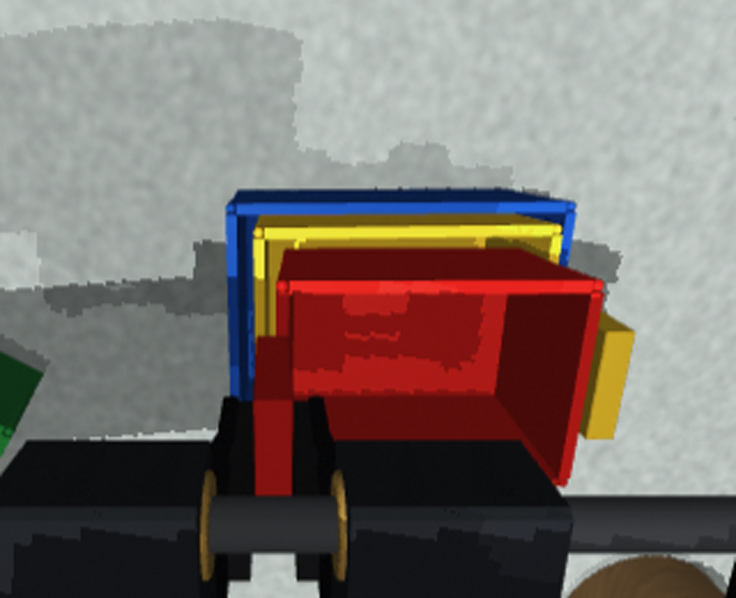

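```bash
python3 -m pendant '{"xyz":[[-0.0005,0,-0.008],[0,0,-0.008],[0,0,0]],"turn":[0,0,0]}'
python3 - <<'E'
from h import *
o=st(); im=read_camera('wrist'); save(im,'w20'); T=held(o,TR); print('mid',(T@[0,0,.03,1])[:2])
s=cv2.resize(im[60:320,200:520],None,fx=2.3,fy=2.3,interpolation=cv2.INTER_CUBIC); save(s,'w20c'); st()
E
```

```text
time_s: 18.48
tool_pos: [0.5062, 0.0267, 0.0812]
tool_rot: [43.7, 86.3, -36.3]
force: [0.6, -0.6, -1.7]
grip_width: 0.0101
t 18.48 tcp [0.5062 0.0267 0.0812] jaw 10.08 xdir [ 0.052 -0.038 -0.998] F [ 0.64 -0.64 -1.67] w 0.0101 q7 [ 33.   6. -42. 112.   8.  61.  -3.]
held [0.5576 0.0353 0.0323] yaw -170.22 tilt x,y-rows [-0.0424  0.005 ]
mid [0.55635287 0.0352516 ]
t 18.52 tcp [0.5065 0.0267 0.0815] jaw 10.08 xdir [ 0.052 -0.038 -0.998] F [ 0.64  0.01 -0.4 ] w 0.0103 q7 [ 33.   6. -42. 112.   8.  61.  -3.]
```

View pics/w20c.png

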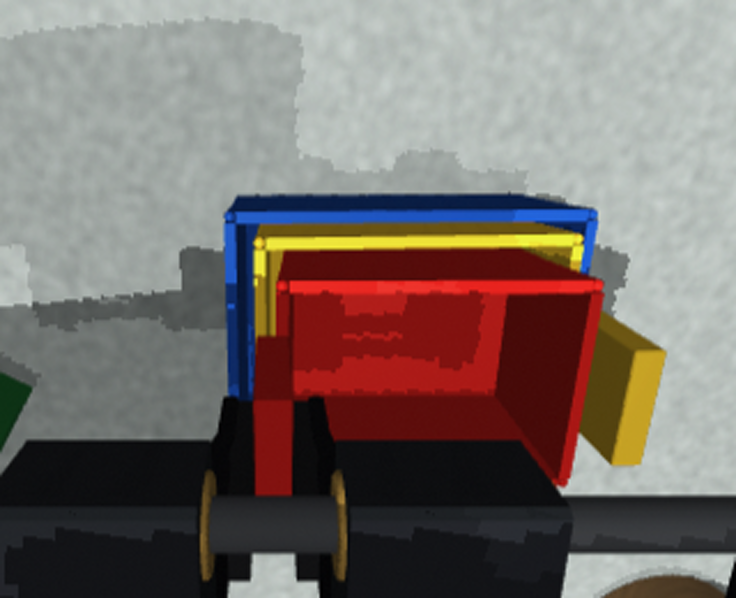

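```bash
python3 -m pendant '{"xyz":[[-0.0005,0,-0.008],[0,0,-0.008],[0,0,0]],"turn":[0,0,0]}'; python3 -m pendant '{"xyz":[[-0.0005,0,-0.004],[0,0,0]],"turn":[0,0]}'
```

```text
time_s: 18.9
tool_pos: [0.5061, 0.0267, 0.0646]
tool_rot: [44.2, 86.3, -35.8]
force: [-0.6, -0.7, -0.8]
grip_width: 0.0097
time_s: 19.15
tool_pos: [0.5056, 0.0267, 0.0603]
tool_rot: [44.2, 86.3, -35.8]
force: [-0.7, -0.5, -0.7]
grip_width: 0.0098
```

```bash
python3 -m pendant '{"xyz":[[-0.0003,0,-0.003],[0,0,0]],"turn":[0,0]}';python3 - <<'E'
from h import *
o=st(); im=read_camera('wrist'); save(im,'w21'); T=held(o,TR); print('mid',(T@[0,0,.03,1])[:2])
s=cv2.resize(im[60:320,200:520],None,fx=2.3,fy=2.3,interpolation=cv2.INTER_CUBIC); save(s,'w21c'); st()
E
```

```text
time_s: 19.4
tool_pos: [0.5055, 0.0267, 0.0573]
tool_rot: [44.4, 86.2, -35.6]
force: [0.3, -0.5, -0.9]
grip_width: 0.0098
t 19.4 tcp [0.5055 0.0267 0.0573] jaw 10.08 xdir [ 0.053 -0.038 -0.998] F [ 0.28 -0.53 -0.92] w 0.0098 q7 [ 32.   8. -42. 113.   9.  59.  -4.]
held [0.557  0.0353 0.0086] yaw -170.22 tilt x,y-rows [-0.0437  0.0053]
mid [0.55568647 0.0352487 ]
t 19.45 tcp [0.5058 0.0267 0.0576] jaw 10.08 xdir [ 0.054 -0.038 -0.998] F [ 0.42  0.45 -0.66] w 0.0101 q7 [ 32.   8. -42. 113.   9.  59.  -4.]
```

View pics/w21c.png

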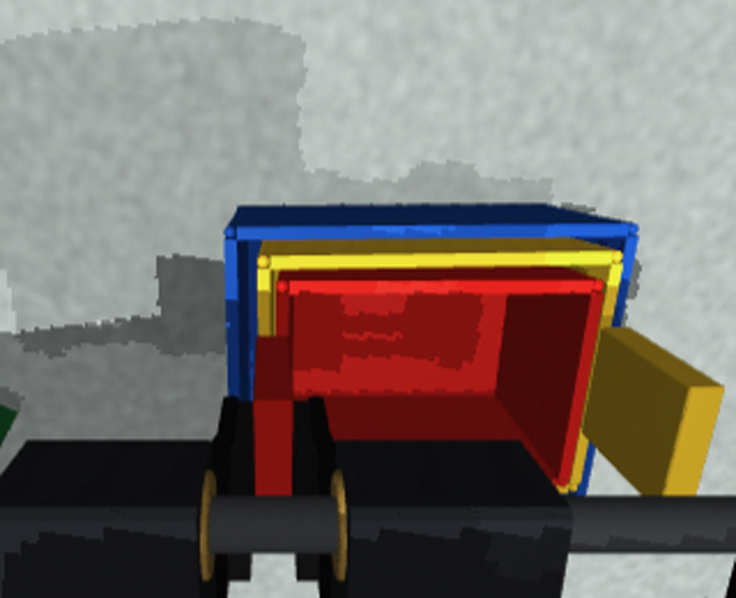

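```bash
python3 -m pendant '{"xyz":[[-0.0003,0,-0.002],[0,0,-0.001]],"turn":[0,0]}'; python3 -m pendant '{"xyz":[[0,0,-0.002],[0,0,-0.001]],"turn":[0,0]}'
```

```text
time_s: 19.7
tool_pos: [0.5057, 0.0267, 0.0546]
tool_rot: [44.9, 86.2, -35.1]
force: [-0.4, 0.1, -0.7]
grip_width: 0.0098
time_s: 19.95
tool_pos: [0.507, 0.0261, 0.0544]
tool_rot: [44.4, 86.0, -35.7]
force: [-3.8, 0.3, 4.8]
grip_width: 0.0096
```

Contact. I'll ease the grip and then open.

```bash
python3 -m pendant '{"xyz":[[-0.001,0,-0.0005],[0,0,0]],"turn":[0,0]}' 0 3; python3 -m pendant '{"xyz":[[0,0,0],[0,0,0],[0,0,0]],"turn":[0,0,0]}' 0.5
python3 - <<'E'
from h import *
o=st(); im=read_camera('wrist'); save(im,'w22')
s=cv2.resize(im[60:320,200:520],None,fx=2.3,fy=2.3,interpolation=cv2.INTER_CUBIC); save(s,'w22c'); st()
E
```

```text
time_s: 20.2
tool_pos: [0.5067, 0.026, 0.0544]
tool_rot: [44.9, 86.0, -35.2]
force: [0.4, 0.5, -0.1]
grip_width: 0.0098
time_s: 20.58
tool_pos: [0.5066, 0.0262, 0.054]
tool_rot: [45.1, 86.0, -35.0]
force: [0.0, -0.2, -0.3]
grip_width: 0.0324
t 20.57 tcp [0.5066 0.0262 0.054 ] jaw 10.05 xdir [ 0.057 -0.04  -0.998] F [ 0.04 -0.15 -0.26] w 0.0324 q7 [ 32.   8. -42. 114.   9.  58.  -5.]
t 20.62 tcp [0.5066 0.0262 0.054 ] jaw 10.04 xdir [ 0.057 -0.04  -0.998] F [-0.28  0.15 -0.21] w 0.0363 q7 [ 32.   8. -42. 114.   9.  58.  -5.]
```

View pics/w22c.png

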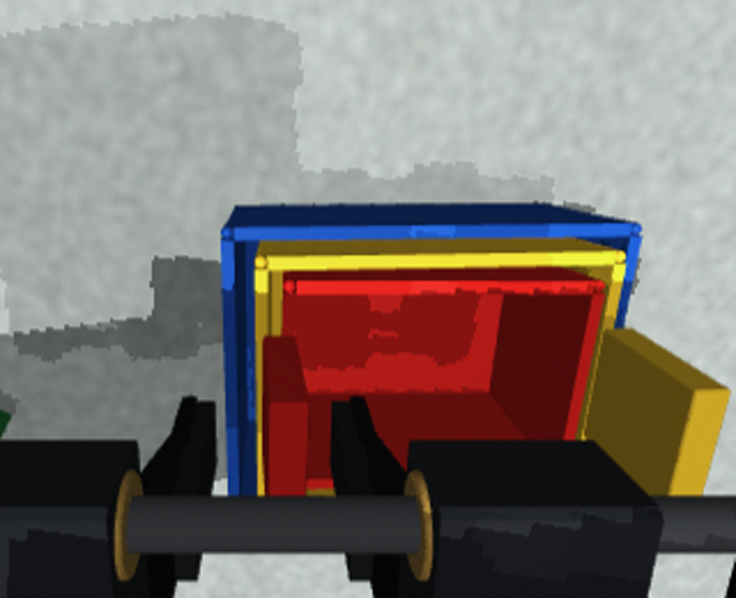

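```bash
python3 -m pendant '{"xyz":[[0,0,0.03],[0,0,0.04],[0,0,0.04],[0,0.04,0.02],[0.01,0.05,0.01],[0.01,0.05,0]],"turn":[0,0,0,0,0,0]}' 1 20
python3 - <<'E'
from h import *
o=st(); im=read_camera('top'); save(im,'t23'); K,W=cam('top')
h=cv2.cvtColor(im,cv2.COLOR_RGB2HSV)
m=((h[...,2]>145)&(h[...,1]<60)).astype(np.uint8)
print([(np.round(toworld(d['at'],W),3),round(d['score'],2)) for d in pinpoint('top','carton_a_centre')])
for g in [(.6077,.2669),(.5183,.3945),(.4447,.272)]:
    # white top face: min area rect
    u=proj(np.array([[g[0],g[1],.09]]),K,W)[0].astype(int)
    n,l,s,c=cv2.connectedComponentsWithStats(m); k=[i for i in range(1,n) if np.hypot(*(c[i]-u))<12 and s[i][4]>100]
    for i in k:
        pts=np.argwhere(l==i)[:,::-1]; w=np.array([ray(q,K,W,.09)[:2] for q in pts]).astype(np.float32); r=cv2.minAreaRect(w*1000); print(u,c[i],s[i][4],r)
save(cv2.resize(im[160:300,120:330],None,fx=3.8,fy=3.8,interpolation=cv2.INTER_CUBIC),'t23c')
im=read_camera('wrist'); save(im,'w23')
E
```

```text
time_s: 21.38
tool_pos: [0.5259, 0.1641, 0.1981]
tool_rot: [43.9, 85.9, -36.8]
force: [0.8, 0.3, -0.3]
grip_width: 0.086
t 21.38 tcp [0.5259 0.1641 0.1981] jaw 9.38 xdir [ 0.057 -0.042 -0.997] F [ 0.79  0.33 -0.33] w 0.086 q7 [ 24.   8. -50.  97.  10.  76. -19.]
[]
```

View pics/t23c.png

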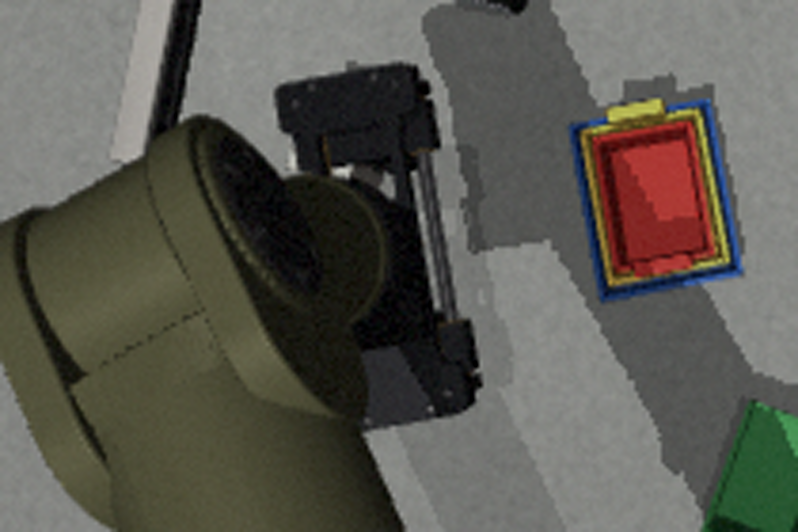

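View pics/w23.png

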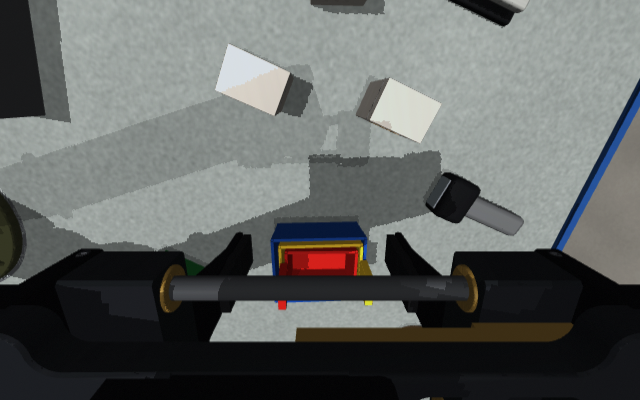

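```bash
python3 - <<'E'
from h import *
def rect(m,u,K,W,tag):
    n,l,s,c=cv2.connectedComponentsWithStats(m)
    i=l[u[1],u[0]]
    pts=np.argwhere(cv2.morphologyEx((l==i).astype(np.uint8),cv2.MORPH_OPEN,np.ones((3,3),np.uint8)))[:,::-1]
    w=np.array([ray(q,K,W,.09)[:2] for q in pts]).astype(np.float32); r=cv2.minAreaRect(w*1000); print(tag,u,len(pts),np.round(r[0],1),np.round(r[1],1),round(r[2],1))
im=cv2.cvtColor(cv2.imread('pics/top0.png'),cv2.COLOR_BGR2RGB);K,W=cam('top')
h=cv2.cvtColor(im,cv2.COLOR_RGB2HSV);m=((h[...,2]>145)&(h[...,1]<60)).astype(np.uint8)
for u in [(205,195),(156,229),(204,255)]: rect(m,u,K,W,'top')
im=cv2.cvtColor(cv2.imread('pics/w23.png'),cv2.COLOR_BGR2RGB);o=readout.get_obs();o['tool_pos']=np.array([.5259,.1641,.1981]);K,W=cam('wrist',o)
for z in (.0,):
  f=lambda P:[ray(np.array(p,float),K,W,.09)[:2].round(4) for p in P]
  for P in ([(228,44),(291,75),(278,115),(216,86)],[(388,78),(441,103),(422,142),(372,117)]):
    c=np.array(f(P)); r=cv2.minAreaRect((c*1000).astype(np.float32)); print('wrist',c.mean(0),r)
st()
E
```

```text
top (205, 195) 382 [607.2 265.6] [44.2 63.2] 76.7
top (156, 229) 391 [517.7 393. ] [62.5 44.5] 9.5
top (204, 255) 399 [445.2 267.1] [44.1 62.6] 76.5
wrist [0.448   0.26105] ((448.3500671386719, 260.8500061035156), (40.93872833251953, 67.3127212524414), 75.27889251708984)
wrist [0.6084 0.2595] ((608.199951171875, 258.8000183105469), (43.39925765991211, 65.07769012451172), 77.55914306640625)
t 21.52 tcp [0.5241 0.167  0.1967] jaw 9.86 xdir [ 0.053 -0.039 -0.998] F [-0.45 -0.08 -0.91] w 0.0869 q7 [ 24.   8. -50.  97.  10.  76. -19.]
```

```bash
python3 -m pendant '{"xyz":[[0.01,0.012,0],[0.012,0.015,0],[0.012,0.015,0],[0.012,0.015,0],[0.012,0.015,0],[0.01,0.012,0],[0.006,0.008,0],[0.003,0.003,0],[0,0,0],[0,0,0]],"turn":[-0.18,-0.18,-0.18,-0.18,-0.18,-0.18,-0.18,-0.18,-0.18,-0.18]}'
python3 - <<'E'
from h import *
o=st(); im=read_camera('wrist'); save(im,'w24'); st()
E
```

```text
time_s: 22.78
tool_pos: [0.605, 0.2457, 0.1909]
tool_rot: [39.0, 85.3, -148.5]
force: [0.2, 0.4, -0.2]
grip_width: 0.0871
t 22.77 tcp [0.605  0.2457 0.1909] jaw -97.48 xdir [-0.07  -0.043 -0.997] F [ 0.21  0.38 -0.2 ] w 0.0871 q7 [  -1.   26.  -33.   76.   14.   87. -131.]
t 22.82 tcp [0.6056 0.2445 0.1908] jaw -97.89 xdir [-0.07  -0.043 -0.997] F [ 0.41 -1.1  -0.23] w 0.0868 q7 [  -1.   26.  -33.   76.   14.   87. -132.]
```

View pics/w24.png

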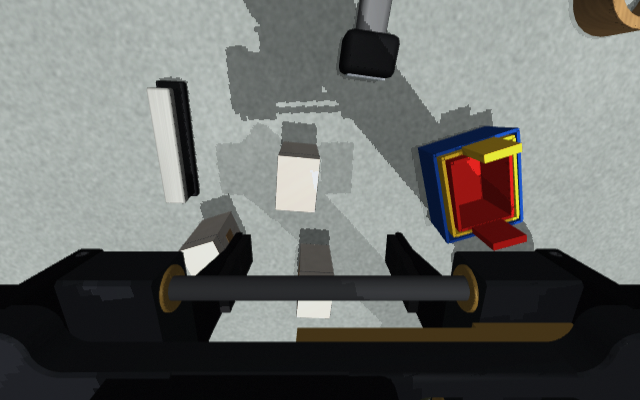

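```bash
python3 -m pendant '{"xyz":[[0,0.01,-0.02],[0,0.009,-0.02],[0,0,-0.02],[0,0,0]],"turn":[-0.05,-0.03,0,0]}'
python3 - <<'E'
from h import *
o=st(); im=read_camera('wrist'); save(im,'w25'); o2=st()
K,W=cam('wrist',o); print(proj(np.array([[.607,.2656,.09]]),K,W))
T=toolT(o); print('grip',(T@[-.05,0,0,1])[:3])
E
```

```text
time_s: 23.32
tool_pos: [0.6068, 0.2572, 0.1281]
tool_rot: [42.2, 85.2, -150.4]
force: [0.4, -0.4, -0.4]
grip_width: 0.0871
t 23.32 tcp [0.6068 0.2572 0.1281] jaw -102.45 xdir [-0.073 -0.042 -0.996] F [ 0.39 -0.36 -0.39] w 0.0871 q7 [  -3.   29.  -32.   79.   15.   81. -138.]
t 23.38 tcp [0.6075 0.2577 0.1294] jaw -102.48 xdir [-0.072 -0.041 -0.997] F [0.34 0.09 0.9 ] w 0.0871 q7 [  -3.   29.  -32.   79.   15.   81. -138.]
[[307.76606525 206.55001475]]
grip [0.61046746 0.25930344 0.17790326]
```

View pics/w25.png

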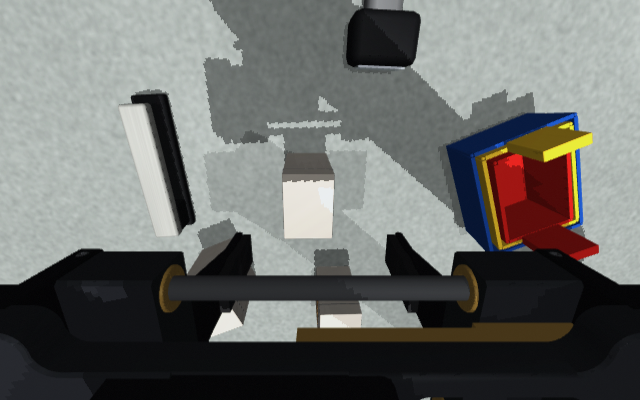

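```bash
python3 -m pendant '{"xyz":[[-0.004,0.006,-0.02],[0,0,-0.03],[0,0,-0.025],[0,0,-0.01],[0,0,0]],"turn":[-0.01,0,0,0,0]}'
python3 - <<'E'
from h import *
o=st(); im=read_camera('wrist'); save(im,'w26'); T=toolT(o); print('grip',(T@[-.05,0,0,1])[:3])
E
```

```text
time_s: 24.0
tool_pos: [0.6034, 0.265, 0.0422]
tool_rot: [42.1, 85.5, -151.0]
force: [0.7, 0.2, 1.2]
grip_width: 0.0868
t 24.0 tcp [0.6034 0.265  0.0422] jaw -103.03 xdir [-0.069 -0.038 -0.997] F [0.66 0.23 1.22] w 0.0868 q7 [  -4.   32.  -31.   85.   17.   72. -140.]
grip [0.60684902 0.26694031 0.09203427]
```

View pics/w26.png

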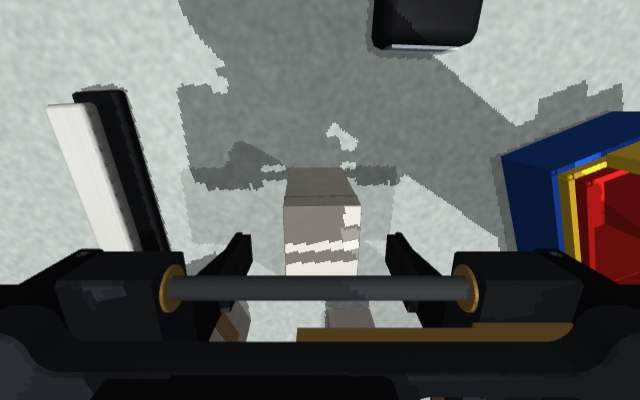

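```bash
python3 -m pendant '{"xyz":[[0,-0.001,-0.009],[0,0,0],[0,0,0],[0,0,0],[0,0,0],[0,0,0]],"turn":[0,0,0,0,0,0]}' 0 20
python3 - <<'E'
from h import *
o=st()
E
```

```text
time_s: 24.8
tool_pos: [0.6056, 0.2646, 0.0363]
tool_rot: [43.0, 85.8, -150.2]
force: [-0.5, -0.2, -0.9]
grip_width: 0.0461
t 24.8 tcp [0.6056 0.2646 0.0363] jaw -103.08 xdir [-0.064 -0.037 -0.997] F [-0.52 -0.16 -0.92] w 0.0461 q7 [  -4.   32.  -31.   85.   17.   71. -141.]
```

```bash
python3 -m pendant '{"xyz":[[0,0,0.006],[0,0,0.006],[0,0,0]],"turn":[0,0,0]}' 0 30
python3 - <<'E'
from h import *
a=[]
for i in range(3):
    a.append(readout.get_obs()['force']); im=read_camera('wrist')
print(np.array(a).round(2)); save(im,'w27'); st()
E
```

```text
time_s: 25.18
tool_pos: [0.6043, 0.2642, 0.047]
tool_rot: [42.4, 85.6, -150.7]
force: [0.3, 0.4, -4.7]
grip_width: 0.0459
[[ 0.25  0.36 -4.69]
 [ 0.19  0.4  -4.87]
 [-0.14  0.8  -4.29]]
t 25.32 tcp [0.6039 0.2639 0.0464] jaw -103.05 xdir [-0.068 -0.038 -0.997] F [ 0.3  -0.89 -4.8 ] w 0.0459 q7 [  -3.   32.  -31.   85.   17.   73. -140.]
```

View pics/w27.png

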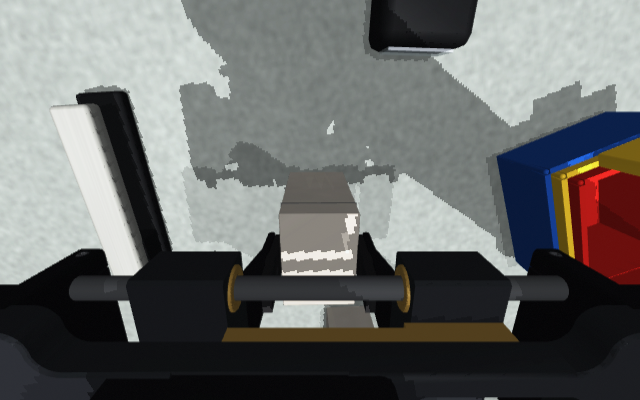

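```bash
python3 -m pendant '{"xyz":[[0,0,0.02],[0,0,0.035],[0,0,0.035],[-0.008,-0.03,0.005],[-0.01,-0.04,0],[-0.01,-0.04,0],[-0.01,-0.035,0],[-0.005,-0.02,0],[0,-0.01,0],[0,0,0]],"turn":[0,0,0,0.06,0.08,0.08,0.08,0.06,0.03,0]}' 0 40
python3 - <<'E'
from h import *
o=st(); im=read_camera('wrist'); save(im,'w28'); st()
s=cv2.resize(im[140:320,240:520],None,fx=2.8,fy=2.8,interpolation=cv2.INTER_CUBIC); save(s,'w28c')
E
```

```text
time_s: 26.58
tool_pos: [0.5606, 0.0871, 0.1585]
tool_rot: [48.1, 86.1, -121.8]
force: [-1.0, 0.4, -4.8]
grip_width: 0.0458
t 26.57 tcp [0.5606 0.0871 0.1585] jaw -79.84 xdir [-0.036 -0.058 -0.998] F [-0.98  0.39 -4.79] w 0.0458 q7 [  16.   14.  -34.   94.   11.   78. -100.]
t 26.62 tcp [0.5607 0.0881 0.1586] jaw -79.79 xdir [-0.036 -0.057 -0.998] F [ 0.29 -0.04 -4.22] w 0.0457 q7 [  16.   14.  -34.   94.   11.   78. -100.]
```

View pics/w28.png

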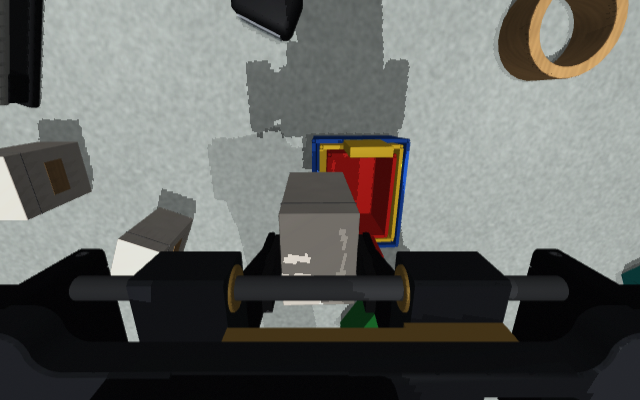

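View pics/w28c.png

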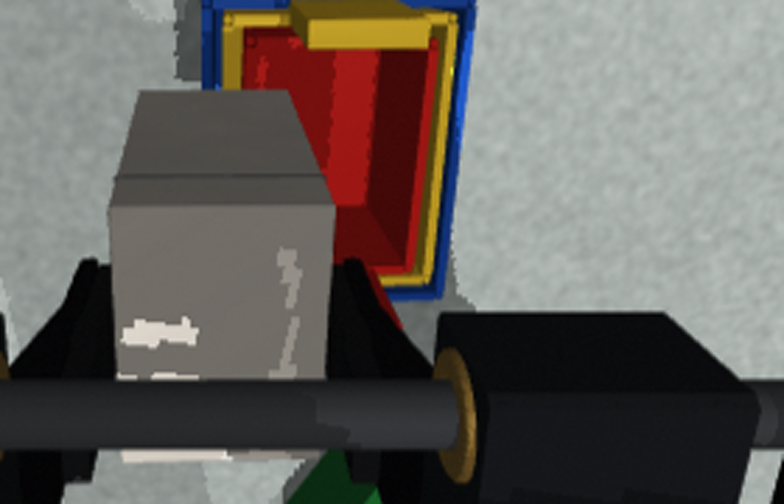

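```bash
python3 - <<'E'
from h import *
o=st(); o['tool_pos']=np.array([.5606,.0871,.1585])
f=lambda L:np.array(L,float)/2.8+[240,140]-.5
own=[[32,23,90],[32,-23,90],[32,23,0],[32,-23,0],[-32,23,90]]
T,e=pnp(own,f([[108,207],[335,207],[141,91],[288,91],[121,460]]),o); show('carton',T,e); print(e.round(1))
print(repr((np.linalg.inv(toolT(o))@T).round(4)))
K,W=cam('wrist',o)
for n,P,z,h in [('red',[[437,38],[410,271]],.068,.037),('yel',[[458,14],[433,285]],.064,.045),('blue',[[476,0],[443,299]],.06,.053)]:
    b,a=[ray(p,K,W,z)[:2] for p in f(P)]; d=b-a; nn=np.array([-d[1],d[0]])/np.linalg.norm(d); print(n,np.linalg.norm(d),np.rad2deg(np.arctan2(d[1],d[0])),(a+b)/2+nn*h)
# top camera (t23) fits for nest
im=cv2.cvtColor(cv2.imread('pics/t23.png'),cv2.COLOR_BGR2RGB);K,W=cam('top')
for k in('blue','yellow','red'):
    m=mask(im,k); pts=np.argwhere(m[160:250,260:330])[:,::-1]+[260,160]
    print(k,len(pts),pts.min(0),pts.max(0))
E
```

```text
t 26.62 tcp [0.5607 0.0881 0.1586] jaw -79.79 xdir [-0.036 -0.057 -0.998] F [ 0.29 -0.04 -4.22] w 0.0457 q7 [  16.   14.  -34.   94.   11.   78. -100.]
carton [0.5598 0.0881 0.1196] yaw 9.77 tilt [ 0.0086 -0.0258] err 0.21
[[ 0.2  0.1]
 [-0.2 -0.1]
 [-0.1 -0.1]
 [ 0.1 -0. ]
 [-0.1  0.1]]
array([[-0.0534, -0.0246, -0.9983,  0.0388],
       [ 0.0082, -0.9997,  0.0242, -0.0031],
       [-0.9985, -0.0069,  0.0535, -0.0012],
       [ 0.    ,  0.    ,  0.    ,  1.    ]])
red 0.09830378631412671 9.065064165206362 [0.5578742  0.03878724]
yel 0.1157303695247078 10.9232178728354 [0.55653226 0.03630614]
blue 0.12964306062155576 10.289473408750775 [0.5545389  0.03675506]
blue 323 [270 186] [314 239]
yellow 299 [273 186] [311 234]
red 981 [276 192] [307 232]
```

```bash
python3 - <<'E'
from h import *
K,W=cam('top')
f=lambda L:np.array(L,float)/3.8+[120,160]-.5
for n,P,z in [('red',[[593,140],[693,122],[716,258],[613,278]],.068),('blue',[[570,126],[711,99],[744,272],[603,302]],.06),('yel',[[581,130],[703,107],[731,267],[610,290]],.064)]:
    c=np.array([ray(p,K,W,z)[:2] for p in f(P)]); d=(c[0]-c[3]+c[1]-c[2]); print(n,c.mean(0).round(4),np.linalg.norm(d)/2,np.linalg.norm(c[0]-c[1]),np.rad2deg(np.arctan2(d[1],d[0])))
o=readout.get_obs(); 
o['tool_pos']=np.array([.5066,.0262,.054]); o['tool_rot']=np.array([45.1,86.0,-35.0]); print(toolT(o)[:3,0],jaw(o))
f=lambda L:np.array(L)/2.3+[200,60]-.5
edge(f([[284,283],[606,283]]),.068,.037,o);edge(f([[255,258],[626,254]]),.064,.045,o); edge(f([[222,230],[640,226]]),.06,.053,o)
E
```

```text
red [0.5559 0.036 ] 0.10065427972984498 0.07384943732404496 8.327943043884721
blue [0.5563 0.0341] 0.1298777148636009 0.10524251540564154 10.100922830923844
yel [0.5569 0.0344] 0.11842707078175758 0.09064195304632429 9.493207165691615
[ 0.05714116 -0.04001067 -0.99756405] 9.969869756525158
len 0.0989 ang 9.06 c [0.5563 0.0349]
len 0.1144 ang 9.81 c [0.5561 0.0342]
len 0.1294 ang 9.86 c [0.554  0.0336]
```

```bash
python3 -m pendant '{"xyz":[[-0.002,-0.02,0],[-0.002,-0.022,0],[0,-0.01,0],[0,-0.002,0],[0,0,0]],"turn":[-0.008,-0.006,0,0,0]}'
cat >> h.py <<'E'
TC=np.array([[-0.0534, -0.0246, -0.9983,  0.0388],       [ 0.0082, -0.9997,  0.0242, -0.0031],       [-0.9985, -0.0069,  0.0535, -0.0012],       [ 0.    ,  0.    ,  0.    ,  1.    ]])
E
python3 - <<'E'
from h import *
o=st(); im=read_camera('wrist'); save(im,'w29'); T=held(o,TC); print('mid',(T@[0,0,.028,1])[:2]); st()
s=cv2.resize(im[140:320,240:520],None,fx=2.8,fy=2.8,interpolation=cv2.INTER_CUBIC); save(s,'w29c')
E
```

```text
time_s: 27.25
tool_pos: [0.5564, 0.0334, 0.1596]
tool_rot: [48.0, 86.2, -122.6]
force: [0.7, 0.1, -4.8]
grip_width: 0.0456
t 27.25 tcp [0.5564 0.0334 0.1596] jaw -80.51 xdir [-0.036 -0.056 -0.998] F [ 0.69  0.09 -4.82] w 0.0456 q7 [ 20.  12. -33.  95.  10.  77. -95.]
held [0.5557 0.0345 0.1207] yaw 9.05 tilt x,y-rows [ 0.0094 -0.025 ]
mid [0.5553237  0.03513198]
t 27.3 tcp [0.5564 0.0336 0.1596] jaw -80.49 xdir [-0.036 -0.056 -0.998] F [ 0.55  0.3  -4.87] w 0.0454 q7 [ 20.  12. -33.  95.  10.  77. -95.]
```

View pics/w29c.png

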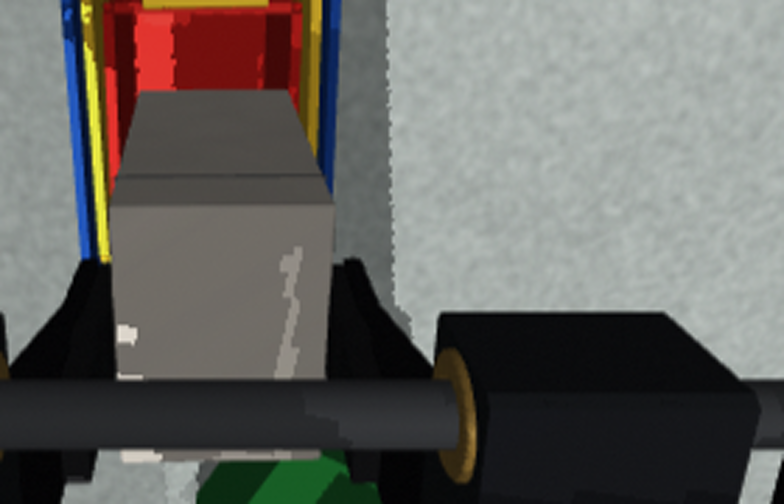

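```bash
python3 -m pendant '{"xyz":[[0.001,0,-0.012],[0,0,-0.015],[0,0,-0.012],[0,0,0]],"turn":[0,0,0,0]}'
python3 - <<'E'
from h import *
o=st(); im=read_camera('wrist'); save(im,'w30'); T=held(o,TC); print('mid',(T@[0,0,.028,1])[:2]); st()
s=cv2.resize(im[140:320,240:520],None,fx=2.8,fy=2.8,interpolation=cv2.INTER_CUBIC); save(s,'w30c')
E
```

```text
time_s: 27.8
tool_pos: [0.5563, 0.0356, 0.1164]
tool_rot: [45.6, 86.2, -124.7]
force: [-0.3, -0.0, -3.7]
grip_width: 0.0456
t 27.8 tcp [0.5563 0.0356 0.1164] jaw -80.3 xdir [-0.038 -0.055 -0.998] F [-0.26 -0.01 -3.65] w 0.0456 q7 [ 20.  14. -32.  98.  11.  73. -96.]
held [0.5555 0.0368 0.0775] yaw 9.25 tilt x,y-rows [ 0.007  -0.0236]
mid [0.55519857 0.03737774]
t 27.85 tcp [0.5568 0.0357 0.1171] jaw -80.31 xdir [-0.037 -0.055 -0.998] F [-1.33  0.11 -4.99] w 0.0455 q7 [ 20.  14. -32.  98.  11.  73. -96.]
```

View pics/w30c.png

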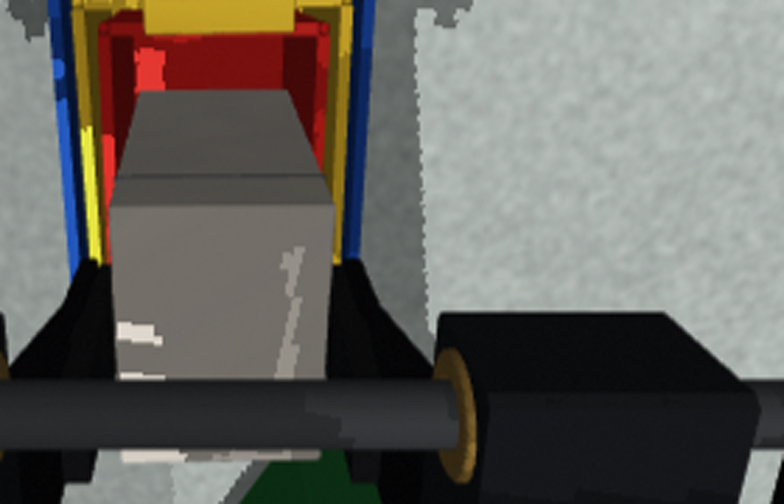

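```bash
python3 - <<'E'
from h import *
o=st(); f=lambda L:np.array(L)/2.8+[240,140]-.5
o['tool_pos']=np.array([.5563,.0356,.1164])
edge(f([[98,22],[331,22]]),.068,.050,o)
E
```

```text
t 27.85 tcp [0.5568 0.0357 0.1171] jaw -80.31 xdir [-0.037 -0.055 -0.998] F [-1.33  0.11 -4.99] w 0.0455 q7 [ 20.  14. -32.  98.  11.  73. -96.]
len 0.0733 ang -80.82 c [0.5573 0.0366]
```

```bash
python3 -m pendant '{"xyz":[[0.0005,-0.0005,-0.01],[0,0,-0.012],[0,0,-0.01],[0,0,0]],"turn":[0,0,0,0]}'
python3 - <<'E'
from h import *
o=st(); im=read_camera('wrist'); save(im,'w31'); T=held(o,TC); print('mid',(T@[0,0,.028,1])[:2]); st()
s=cv2.resize(im[140:320,240:520],None,fx=2.8,fy=2.8,interpolation=cv2.INTER_CUBIC); save(s,'w31c')
E
```

```text
time_s: 28.35
tool_pos: [0.5577, 0.035, 0.0833]
tool_rot: [47.1, 86.2, -123.3]
force: [0.2, 1.5, -3.9]
grip_width: 0.046
t 28.35 tcp [0.5577 0.035  0.0833] jaw -80.33 xdir [-0.036 -0.055 -0.998] F [ 0.2   1.49 -3.9 ] w 0.046 q7 [ 19.  16. -32. 100.  12.  69. -97.]
held [0.557  0.0362 0.0444] yaw 9.23 tilt x,y-rows [ 0.0091 -0.0239]
mid [0.55664286 0.03678542]
t 28.4 tcp [0.5582 0.0351 0.0839] jaw -80.33 xdir [-0.035 -0.055 -0.998] F [ 0.56 -0.28 -4.25] w 0.0457 q7 [ 19.  16. -32. 100.  12.  69. -97.]
```

View pics/w31c.png

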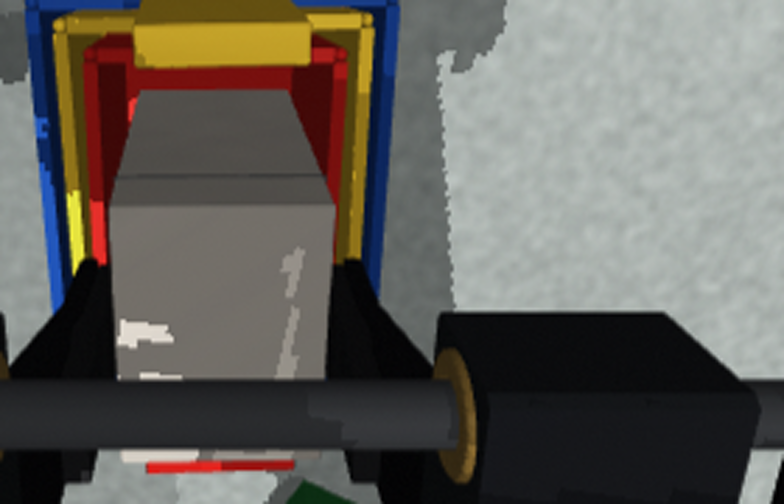

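```bash
python3 -m pendant '{"xyz":[[-0.0005,0,-0.01],[0,0,-0.01],[0,0,-0.004],[0,0,0]],"turn":[0,0,0,0]}'
python3 - <<'E'
from h import *
o=st(); im=read_camera('wrist'); save(im,'w32'); T=held(o,TC); print('mid',(T@[0,0,.028,1])[:2]); st()
s=cv2.resize(im[140:320,240:520],None,fx=2.8,fy=2.8,interpolation=cv2.INTER_CUBIC); save(s,'w32c')
E
```

```text
time_s: 28.9
tool_pos: [0.558, 0.0352, 0.0586]
tool_rot: [48.5, 86.3, -121.9]
force: [0.3, 0.3, -4.7]
grip_width: 0.0455
t 28.9 tcp [0.558  0.0352 0.0586] jaw -80.34 xdir [-0.034 -0.055 -0.998] F [ 0.25  0.33 -4.65] w 0.0455 q7 [ 19.  18. -32. 102.  13.  66. -98.]
held [0.5574 0.0363 0.0197] yaw 9.22 tilt x,y-rows [ 0.0109 -0.0241]
mid [0.55697699 0.03689272]
t 28.95 tcp [0.5582 0.0352 0.0588] jaw -80.34 xdir [-0.034 -0.055 -0.998] F [-0.15 -1.22 -5.02] w 0.0458 q7 [ 19.  18. -32. 102.  13.  66. -98.]
```

View pics/w32c.png

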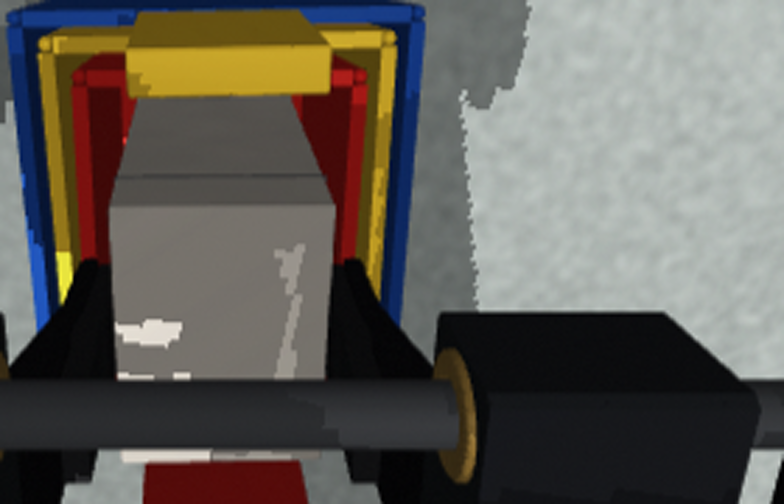

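```bash
python3 -m pendant '{"xyz":[[-0.0005,0,-0.004],[0,0,0]],"turn":[0,0]}'; python3 -m pendant '{"xyz":[[0,0,-0.002],[0,0,0]],"turn":[0,0]}'; 
```

```text
time_s: 29.2
tool_pos: [0.558, 0.0352, 0.055]
tool_rot: [49.4, 86.3, -121.0]
force: [-0.1, 0.1, -4.5]
grip_width: 0.0456
time_s: 29.45
tool_pos: [0.5583, 0.0352, 0.0532]
tool_rot: [49.8, 86.3, -120.6]
force: [0.5, -0.5, -4.4]
grip_width: 0.0454
```

```bash
python3 -m pendant '{"xyz":[[-0.0005,0,-0.002],[0,0,0]],"turn":[0,0]}'
```

```text
time_s: 29.7
tool_pos: [0.5578, 0.0352, 0.0511]
tool_rot: [50.0, 86.4, -120.4]
force: [0.7, -0.4, -5.2]
grip_width: 0.0455
```

```bash
python3 -m pendant '{"xyz":[[0,0,-0.002],[0,0,-0.0005]],"turn":[0,0]}';python3 -m pendant '{"xyz":[[-0.0003,0,-0.0015],[0,0,-0.0005]],"turn":[0,0]}'
```

```text
time_s: 29.95
tool_pos: [0.5579, 0.0352, 0.0486]
tool_rot: [50.2, 86.4, -120.2]
force: [-0.2, -0.3, -5.2]
grip_width: 0.0457
time_s: 30.2
tool_pos: [0.5587, 0.0353, 0.0482]
tool_rot: [51.9, 86.4, -118.5]
force: [-1.6, -0.9, -0.1]
grip_width: 0.0457
```

```bash
python3 -m pendant '{"xyz":[[-0.0005,0,-0.0012]],"turn":[0]}'; python3 -m pendant '{"xyz":[[0,0,0],[0,0,0]],"turn":[0,0]}' 0 4;  python3 -m pendant '{"xyz":[[0,0,0],[0,0,0]],"turn":[0,0]}' 0.7 20
python3 - <<'E'
from h import *
o=st(); im=read_camera('wrist'); save(im,'w33'); st()
E
```

```text
time_s: 30.32
tool_pos: [0.5589, 0.0354, 0.0481]
tool_rot: [53.1, 86.4, -117.3]
force: [-1.0, -1.1, 7.4]
grip_width: 0.046
time_s: 30.58
tool_pos: [0.5591, 0.0353, 0.0481]
tool_rot: [53.6, 86.4, -116.8]
force: [-1.4, -0.3, -0.3]
grip_width: 0.0463
time_s: 30.82
tool_pos: [0.5595, 0.0352, 0.0481]
tool_rot: [54.3, 86.5, -116.1]
force: [0.5, -0.3, -0.4]
grip_width: 0.057
t 30.82 tcp [0.5595 0.0352 0.0481] jaw -80.38 xdir [-0.027 -0.055 -0.998] F [ 0.46 -0.27 -0.43] w 0.057 q7 [ 19.  18. -32. 102.  13.  65. -98.]
t 30.88 tcp [0.5595 0.0352 0.0481] jaw -80.38 xdir [-0.027 -0.055 -0.998] F [0.14 0.03 0.78] w 0.059 q7 [ 19.  18. -32. 102.  13.  65. -98.]
```

View pics/w33.png

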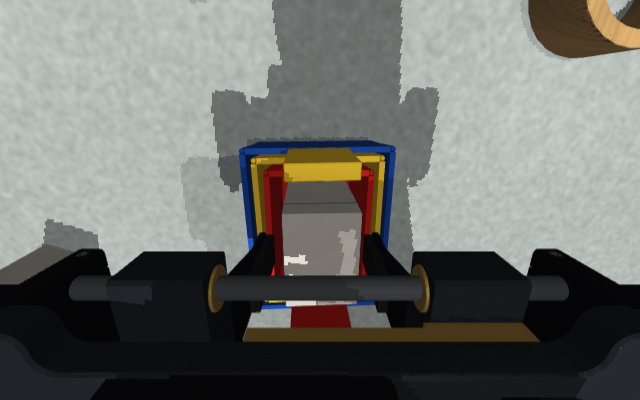

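Released. I'll retreat straight up, then swing clear and check.

```bash
python3 -m pendant '{"xyz":[[0,0,0.0],[0,0,0.02],[0,0,0.03],[0,0,0.05],[0,0,0.04],[-0.03,-0.04,0.02],[-0.03,-0.05,0],[-0.02,-0.05,0],[0,-0.04,0],[0,0,0]],"turn":[0,0,0,0,0,0,0,0,0,0]}' 0.8
python3 - <<'E'
from h import *
o=st(); 
for n in('wrist','top','scene'):
    im=read_camera(n); save(im,n+'34'); 
    if n=='top': save(cv2.resize(im[120:300,130:370],None,fx=3.2,fy=3.2,interpolation=cv2.INTER_CUBIC),'top34c')
    if n=='scene': save(cv2.resize(im[150:300,280:500],None,fx=3.6,fy=3.6,interpolation=cv2.INTER_CUBIC),'scene34c')
E
```

```text
time_s: 32.12
tool_pos: [0.4787, -0.1469, 0.2274]
tool_rot: [69.5, 86.6, -100.6]
force: [0.5, 1.0, -0.0]
grip_width: 0.0698
t 32.12 tcp [ 0.4787 -0.1469  0.2274] jaw -80.07 xdir [-0.011 -0.058 -0.998] F [ 0.45  0.95 -0.04] w 0.0698 q7 [ 35.  -0. -24. 100.   3.  81. -69.]
```

View pics/top34c.png

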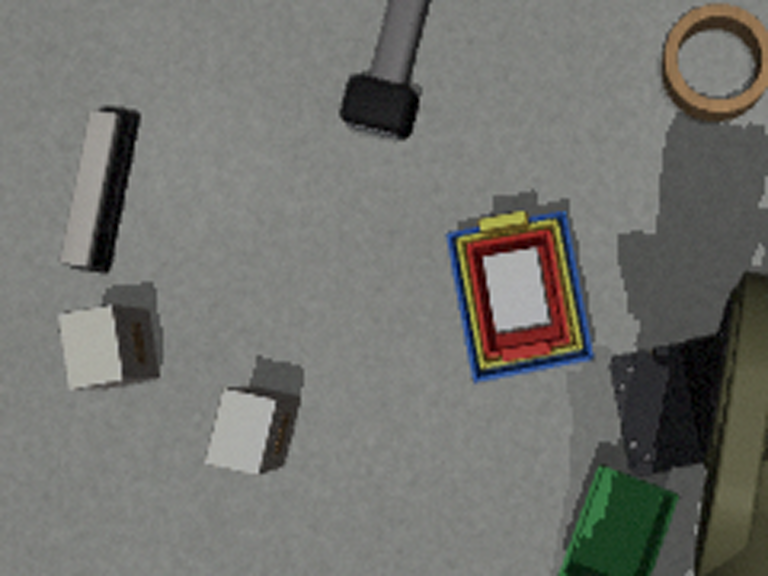

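View pics/scene34c.png

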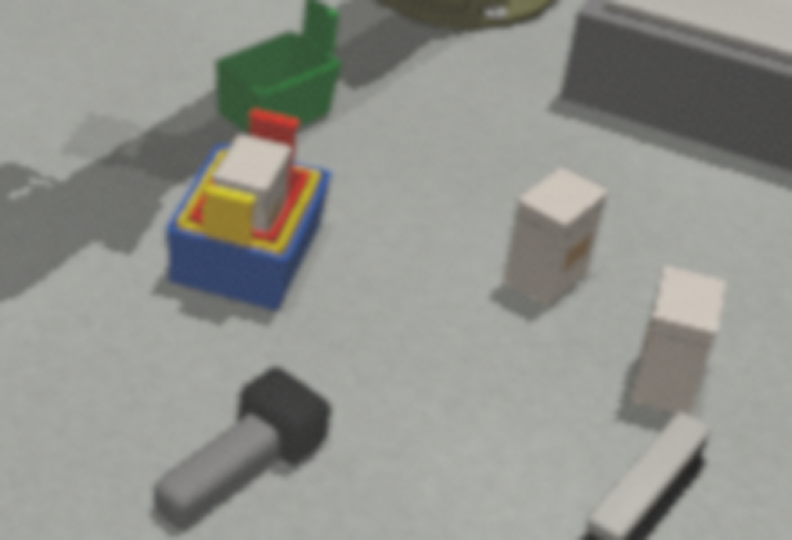

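View pics/wrist34.png

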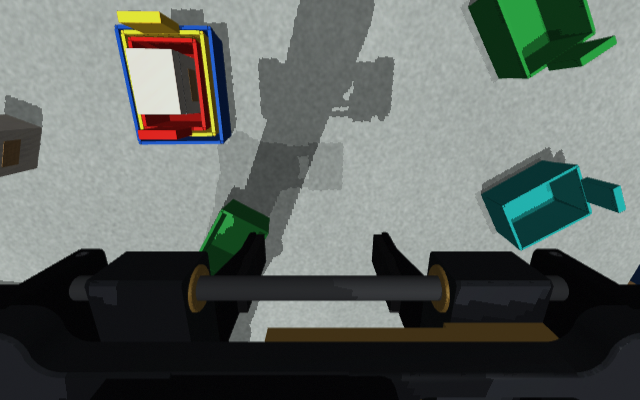

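```bash
python3 -m pendant '{"xyz":[[0,0,0],[0,0,0]],"turn":[0,0]}'; python3 -c "
from h import *
print(sign_off())"
```

```text
time_s: 32.52
tool_pos: [0.4806, -0.139, 0.2272]
tool_rot: [69.2, 86.7, -100.2]
force: [0.2, -0.2, -0.5]
grip_width: 0.0699
the job is handed in; nothing more can be done
None
```

I handed the job in at about 32.5 s of the 72 s allowed. The yellow bin is seated in the blue one and the red bin in the yellow one. The tabs are at opposite ends, yellow at the far end and red at the near end. The full carton stands upright on the red bin's floor.

- **Finding the full carton:** the first carton I lifted, the one furthest from the robot, pulled about 4.7 N. That is roughly 0.47 kg, inside the full range and far above the empties. I did not lift the other two, and they stand where they were.
- **Last checks:** the final top, scene and wrist pictures show the three rims concentric and the carton upright between the tabs. The tape roll, stapler and scanner look unmoved, as do the green and turquoise bins. I checked all this by eye, without measuring the final poses. The gripper was open and clear of everything.
- **What failed or disagreed:**
    - The fingertips sit about 38 mm above where the stated TCP puts them. The first grip on the yellow tab therefore closed above it, without contact. I saw this in the pictures and gripped about 25 mm lower from then on.
    - The tool drifted up to about 5° off vertical over the moves, which I could not correct. The red bin was therefore set down with one end about 4 mm high, and it settled as the grip eased.

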